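# Build up the sieve stack on the shaker

### The job

Get the sieve shaker ready for a run: build the stack in its seat ring piece by piece from the bottom up - first the receiver pan, then the fine sieve, then the coarse sieve, and last the lid. Each piece must be fully home in the one below before the next goes on, and the stack must stand level and released at the end. Leave the mortar, the cork ring and the two small jars standing where they are.

Things in the scene. Friction and masses are not known exactly. Their poses are not given: they have to be found in the camera images.
- pan_center (a point): Receiver pan: plain steel round cup with a smooth closed floor, lowest of the three. 34 mm high overall: 24 mm straight wall (60 mm outside, 52 mm open inside) above a tapered foot 10 mm high, 38 mm across at its underside, 49 at its top. The foot drops into the opening below until the wall rests on that rim, so each piece sinks 10 mm. Origin: on the axis, half-way up; z up.
- fine_sieve_center (a point): Fine sieve: steel round frame like the pan, but its floor is a close grid of thin wires 4 mm apart. 40 mm high overall: 30 mm straight wall (60 mm outside, 52 mm open inside) above the same 10 mm tapered foot. Origin: on the axis, half-way up; z up.
- coarse_sieve_center (a point): Coarse sieve: steel round frame, the tallest; its floor is an open grid of a few thick wires 13 mm apart through which the bench shows. 54 mm high overall: 44 mm straight wall (60 mm outside, 52 mm open inside) above the same 10 mm tapered foot. Origin: on the axis, half-way up; z up.
- lid_center (a point): Lid: solid steel disc 60 mm across, 10 mm thick, on the same 10 mm tapered foot, with an upright black cylindrical knob 22 mm in diameter and 26 mm high on top; 46 mm high overall (foot 0-10, disc 10-20, knob 20-46). Origin: on the axis, half-way up, 3 mm above the disc's top; z up.
- shaker_seat (a point): Sieve shaker, fixed: grey 140 mm square box, on it a round plate (110 mm, 58 mm above the bench) with a steel seat ring in its middle: 60 mm outside, 52 inside, 14 high, top edge 72 mm above the bench. The pan's foot goes into this ring. The white stirrer of the same size has a flat plate without ring: not the target. Origin: on the ring's axis at its top edge; z up.
- mortar_center (a point): Bystander: white porcelain mortar bowl, loose, 80 mm across, 48 mm high. Origin: on the axis, half-way up; z up.
- cork_ring_center (a point): Bystander: cork ring, loose, 80 mm outside, 40 mm hole, 26 mm high. Origin: on the axis, half-way up; z up.
- jar_center (a point): Bystander: small white jar with red cap, loose, 48 mm across, 60 mm high. Origin: on the axis, half-way up; z up.
- vial_center (a point): Bystander: small amber jar with black cap, loose, 36 mm across, 58 mm high. Origin: on the axis, half-way up; z up.

How it is judged:
By the outcome, as a careful person would: the job done as asked, in the order asked, and still so for the second after the job is handed in, with the robot touching nothing.
It also fails if it takes over 106 s, if anything falls off the work surface, if the arm or the gripper's body presses on something with over 40 N, if the wrist force passes 120 N, or if a joint passes its speed limit or range.

### The arm

A 7-joint arm with a two-finger parallel gripper is mounted at the origin on the work surface. World frame = base frame: x ahead of the robot, y to its left, z up, the work surface at z = 0. Lengths are in m, angles in rad, forces in N, time in s.
With the tool pointing down it reaches from about 0.4 to 0.875 m from the base axis. Payload 6.5 kg.
Tool frame: the origin (TCP) lies midway between the tips of the shut fingers; the grasp point (between the pads) lies 19 mm behind it (pinch_z is the distance from the TCP to the grasp point, in m); y points along the fingers, x is the direction in which the jaws open and shut, and the axes are right-handed (so a half turn about y gives the same grasp; the last joint's range is limited). The gripper opens to 85 mm and grips with 20 to 120 N. Pads are 22 mm wide; open, the fingers measure 114 mm over their backs; the gripper's body (76 mm by 85 mm) begins 54 mm behind the grasp point. The pads swing forward as they close: fully open they stand 13 mm farther back than shut.
Start: joints at [-1.256, 0.536, -0.004, 1.538, 0.003, 1.067, -0.071], TCP at [0.242, 0.603, 0.231] pointing down, gripper open.
Joint ranges: [-2.7, 2.7], [-0.37, 2.16], [-1.27, 1.26], [0.24, 2.4], [-1.31, 4.45], [0.19, 1.91], [-2.76, 2.76]. Speed limits (rad/s): [2.39, 2.39, 3.14, 3.14, 3.14, 3.14, 3.14].

### API

Orientations are given as a rotation vector (axis times angle).
In Python, from bench import * gives the robot as it stands.
- The arm moves only by the shell command python3 -m crank 'ROWS'. ROWS is JSON, one flat list of numbers, 5 for each row, row after row: the opening, from 0 (shut) to 1 (fully open), then the shift along the tool's x, y, z in m, then the turn about the tool's y in rad. In form: [gripper, tx, ty, tz, spin, gripper, tx, ty, tz, spin, ...]. A call has 1 to 10 rows; each row is the pose to reach, as a shift and turn from the pose commanded when the call began, along the tool's axes at that moment; what a row does not reach only later rows make up. A row lasts 1/10 s, in which the tool goes at most 50 mm and 8.59 degrees, less where a joint would pass 70% of its speed; a pose out of reach is approached as far as the arm can. A call with a gripper value outside its range is refused whole. The fingers move at their own pace and stop on an object; the grip force is fixed at half the most. Time passes only in rows, so rows that repeat a pose let the fingers close. It gives the time, the measured TCP pose, the force and the opening at its end, in the units of the state.
- sense(): the state, without advancing time (a new reading comes with each control period).
- grab_frame(name): name is "scene" or "top" or "wrist"; returns a dict with "img" (384x512x3 uint8, red, green, blue), "fov_y" (degrees; the focal length in pixels is half the picture's height over the tangent of half this angle, whatever the lens; pixels are square), "cx", "cy" (the principal point, pixels), "T" (4x4, takes a point from camera to world coordinates); the wrist camera has in their place "tool_from_camera" (4x4, takes a point from camera to tool coordinates, whose origin is the TCP and whose axes are the tool frame's). Camera axes: x right, y up, looking along -z (the intrinsics and any distortion apply to the point x, -y, -z); pixel columns grow to the right and rows downward; lengths in m; the calibration is good to about 2 mm. A picture is of the moment at which its call begins: read the wrist's pose just before it. There is no depth.
- sign_off(): hands the job in, once; it reports no verdict.
Trained networks look in a picture, given as the dict that the camera call returned (one of the last four; its "shot" number tells which), for a name from the list of things; names that differ only in an ending like _2 or _b are one class to them, and where a whole thing is asked for, a point or a joint stands for the part that bears it (a point fixed in the world has none). Each returns a list of dicts, best first, with "score" (0 to 1); they miss things now and then, are a little off and sometimes report something else, mostly with a low value. They report only what shows in the picture. A call takes as long as a camera call.
- outline_of(picture, query): "mask" (384x512 bool, what is visible of it) and "pixel" ([column, row] in pixels, amid what is visible of it).
The state is a dict: "clock": time; "qpos": joint angles; "qd": joint speeds; "joint_efforts": joint torques, N m; "tcp_pos": TCP position; "tcp_rot": TCP orientation; "ft_force": force on the tool from outside, world axes, zero at the start; "torque": the same for the moment, N m; "opening": opening from 0.0 (shut) to 1.0 (fully open).
Only numpy, scipy, OpenCV 4.12 (cv2) and the standard library are available. Lean on these libraries where they do the work, as an engineer would, in place of code of your own. Each camera call takes 0.05 s, during which the arm holds its last target.

## Working session

There is one attempt and no reset: what is moved stays moved. The work goes in short steps, Python scripts to look and compute and a shell command to move; the robot and the scene stay as the last step left them, time stands still between calls to the robot, and variables do not carry over. Pictures are saved under pics/ and viewed, and the job is handed in when it is done.

```bash
mkdir -p pics; ls; python3 - <<'E'
from bench import *
import cv2
s=sense(); print({k:s[k] for k in s})
for n in ("scene","top","wrist"):
    f=grab_frame(n); cv2.imwrite(f"pics/a_{n}.png",f["img"][:,:,::-1]); print(n,{k:f[k] for k in f if k!="img"})
E
```

```text
pics
{'clock': 0.0, 'qpos': array([-1.25619332,  0.53717246, -0.00445589,  1.53882866,  0.00259887,
        1.06729899, -0.07120494]), 'qd': array([ 1.24070132e-03, -2.44264570e-04,  7.16871593e-06, -9.48033307e-04,
        6.60634983e-04, -1.70484646e-03, -1.59223081e-04]), 'joint_efforts': array([ 4.16561243e-04, -5.83416581e+01,  1.04899976e+00, -2.59099066e+01,
        1.23863915e-02,  9.59560275e-03, -1.92536440e-06]), 'tcp_pos': array([0.24136177, 0.60286983, 0.23042618]), 'tcp_rot': array([-1.36667059, -0.92337577,  0.9255881 ]), 'ft_force': array([-0.75449956,  0.37358022,  0.4228117 ]), 'torque': array([ 0.03676507, -0.05269192,  0.03543519]), 'opening': 0.9982228680738702}
scene {'fov_y': 45.01658124507506, 'cx': 256.34398351874665, 'cy': 183.76661073990954, 'T': array([[ 0.24562109, -0.52266686,  0.81638816,  1.52532842],
       [ 0.96934918,  0.13738227, -0.20368674, -0.25295619],
       [-0.00569695,  0.84139495,  0.54039068,  0.75502026],
       [ 0.        ,  0.        ,  0.        ,  1.        ]]), 'shot': 1}
top {'fov_y': 44.247049337930534, 'cx': 249.68218361627208, 'cy': 187.3783103740029, 'T': array([[-0.02138   ,  0.98560019, -0.16773537,  0.35990581],
       [-0.99967843, -0.01878679,  0.01703195,  0.00705731],
       [ 0.01363548,  0.16804557,  0.98568492,  1.07505401],
       [ 0.        ,  0.        ,  0.        ,  1.        ]]), 'shot': 2}
wrist {'fov_y': 67.74202944271767, 'cx': 261.54699727388464, 'cy': 195.07204372689415, 'tool_from_camera': array([[ 9.99999167e-01,  2.22910741e-04, -1.27100767e-03,
         6.10241788e-04],
       [-1.27758149e-03,  3.09551576e-01, -9.50881796e-01,
        -1.42219170e-01],
       [ 1.81480662e-04,  9.50882628e-01,  3.09551603e-01,
         7.79565337e-02],
       [ 0.00000000e+00,  0.00000000e+00,  0.00000000e+00,
         1.00000000e+00]]), 'shot': 3}
```

View pics/a_scene.png

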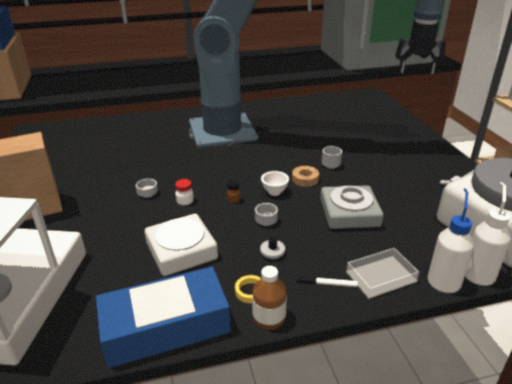

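View pics/a_top.png

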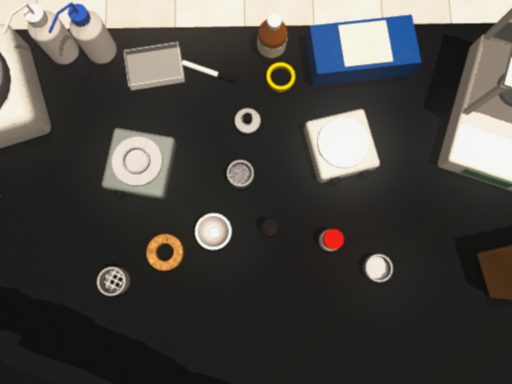

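View pics/a_wrist.png

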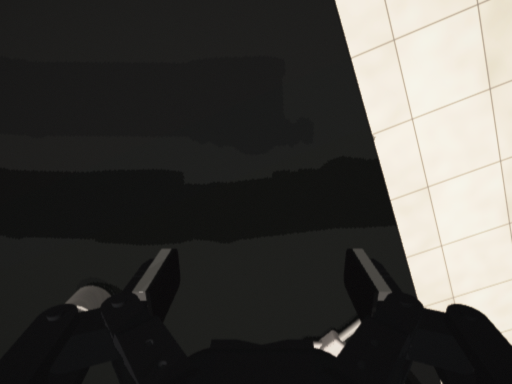

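```bash
cat > h.py <<'E'
from bench import *
import numpy as np, cv2
from scipy.optimize import least_squares
from scipy.spatial.transform import Rotation as R
# profile: list of (z, radius)
P={'pan_center':[(0,.019),(.010,.0245),(.010,.03),(.034,.03)],
'fine_sieve_center':[(0,.019),(.010,.0245),(.010,.03),(.040,.03)],
'coarse_sieve_center':[(0,.019),(.010,.0245),(.010,.03),(.054,.03)],
'lid_center':[(0,.019),(.010,.0245),(.010,.03),(.020,.03),(.020,.011),(.046,.011)],
'mortar_center':[(0,.02),(.048,.04)],'cork_ring_center':[(0,.04),(.026,.04)],
'jar_center':[(0,.024),(.06,.024)],'vial_center':[(0,.018),(.058,.018)]}
def campose(f):
    if 'T' in f: return f['T']
    s=f['s']; M=np.eye(4); M[:3,:3]=R.from_rotvec(s['tcp_rot']).as_matrix(); M[:3,3]=s['tcp_pos']
    return M@f['tool_from_camera']
def proj(f,pts):
    T=campose(f); p=(np.asarray(pts)-T[:3,3])@T[:3,:3]
    fl=192/np.tan(np.radians(f['fov_y'])/2)
    return np.c_[f['cx']+fl*p[:,0]/-p[:,2], f['cy']-fl*p[:,1]/-p[:,2]]
def ray(f,px,z):
    T=campose(f); fl=192/np.tan(np.radians(f['fov_y'])/2)
    d=T[:3,:3]@np.array([(px[0]-f['cx'])/fl,-(px[1]-f['cy'])/fl,-1]); o=T[:3,3]
    return o+d*(z-o[2])/d[2]
A=np.linspace(0,2*np.pi,48,endpoint=False)
def circ(x,y,z,r): return np.c_[x+r*np.cos(A),y+r*np.sin(A),0*A+z]
def sil(f,name,x,y,z0=0,sc=8):
    m=np.zeros((384*1,512*1),np.uint8); pr=P[name]
    for a,b in zip(pr[:-1],pr[1:]):
        h=cv2.convexHull(proj(f,np.r_[circ(x,y,z0+a[0],a[1]),circ(x,y,z0+b[0],b[1])]).astype(np.float32))
        cv2.fillConvexPoly(m,np.round(h*16).astype(np.int32),255,cv2.LINE_AA,4)
    return m/255.
def locate(f,name,z0=0,mask=None):
    if mask is None:
        o=outline_of(f,name)
        if not o: return None
        mask=o[0]['mask']; sc=o[0]['score']
    else: sc=1
    v,u=np.nonzero(mask); c=np.array([u.mean(),v.mean()])
    g=np.array(ray(f,c,z0+.02)[:2])
    def cen(p):
        m=sil(f,name,*p,z0); vv,uu=np.mgrid[:384,:512]; return np.array([(m*uu).sum(),(m*vv).sum()])/m.sum()
    for _ in range(4):
        e=c-cen(g); a=ray(f,cen(g),z0+.02); b=ray(f,c,z0+.02); g=g+(b-a)[:2]
    m=sil(f,name,*g,z0)>.5
    return g,sc,(m&mask).sum()/(m|mask).sum(),c
E
python3 - <<'E'
from h import *
t=grab_frame('top'); s=grab_frame('scene')
for n in P:
    for f in (t,s):
        r=locate(f,n); print(n,None if r is None else [np.round(r[0],4),r[1],round(r[2],2),np.round(r[3])])
for f in (t,s):
    o=outline_of(f,'shaker_seat'); print([(q['score'],q['pixel'],q['mask'].sum()) for q in o])
E
```

```text
pan_center [array([ 0.3537, -0.2892]), 0.56, np.float64(0.83), array([378., 268.])]
pan_center [array([ 0.3541, -0.289 ]), 0.73, np.float64(0.83), array([147., 187.])]
fine_sieve_center [array([0.5695, 0.0107]), 0.75, np.float64(0.91), array([240., 174.])]
fine_sieve_center [array([0.5701, 0.0101]), 0.87, np.float64(0.89), array([266., 214.])]
coarse_sieve_center [array([0.3389, 0.2888]), 0.78, np.float64(0.84), array([113., 281.])]
coarse_sieve_center [array([0.3359, 0.2904]), 0.62, np.float64(0.82), array([331., 156.])]
lid_center [array([ 0.6989, -0.0073]), 0.55, np.float64(0.86), array([247., 120.])]
lid_center [array([ 0.6985, -0.0076]), 0.76, np.float64(0.83), array([272., 248.])]
mortar_center [array([0.44 , 0.072]), 0.63, np.float64(0.92), array([212., 231.])]
mortar_center [array([0.4387, 0.0726]), 0.73, np.float64(0.75), array([275., 182.])]
cork_ring_center [array([0.399 , 0.1807]), 0.56, np.float64(0.72), array([164., 252.])]
cork_ring_center None
jar_center [array([ 0.4172, -0.1861]), 0.56, np.float64(0.77), array([331., 240.])]
jar_center [array([ 0.417 , -0.1872]), 0.91, np.float64(0.73), array([184., 191.])]
vial_center [array([ 0.4477, -0.0528]), 0.65, np.float64(0.65), array([270., 227.])]
vial_center [array([ 0.4499, -0.0527]), 0.79, np.float64(0.69), array([233., 191.])]
[(0.76, [139.7, 165.3], np.int64(4210)), (0.69, [377.7, 265.1], np.int64(653)), (0.52, [243.4, 176.7], np.int64(596))]
[(0.87, [349.5, 206.8], np.int64(2242))]
```

```bash
python3 - <<'E'
from h import *
t=grab_frame('top'); s=grab_frame('scene')
ims=[]
from scipy.ndimage import map_coordinates, gaussian_filter
for f,c in ((t,(138,162)),(s,(351,200))):
    g=cv2.cvtColor(f['img'],cv2.COLOR_RGB2GRAY).astype(float)
    gm=gaussian_filter(cv2.magnitude(cv2.Sobel(g,cv2.CV_64F,1,0),cv2.Sobel(g,cv2.CV_64F,0,1)),.5)
    x0,y0=ray(f,c,.072)[:2]; 
    def sc(x,y,which):
        C={'ring':[(.072,.03),(.072,.026)],'plate':[(.058,.055)]}[which]
        return sum(map_coordinates(gm,proj(f,circ(x,y,z,r))[:,::-1].T,order=1).mean() for z,r in C)
    for w in('ring','plate'):
        best=max((sc(x0+a,y0+b,w),x0+a,y0+b) for a in np.arange(-.012,.0121,.0005) for b in np.arange(-.012,.0121,.0005))
        print(w,np.round(best,4))
        if w=='plate': bp=best
    im=cv2.resize(f['img'][c[1]-40:c[1]+40,c[0]-50:c[0]+50],None,fx=6,fy=6,interpolation=cv2.INTER_CUBIC)[:,:,::-1].copy()
    for (z,r),k in zip([(.072,.03),(.072,.026),(.058,.055)],[(0,0,255),(0,255,0),(255,0,0)]):
        p=(proj(f,circ(bp[1],bp[2],z,r))-[c[0]-50-.0,c[1]-40])*6+3
        cv2.polylines(im,[np.round(p).astype(np.int32)],1,k,1)
    ims.append(im[:300] if 0 else cv2.resize(im,(400,320)))
cv2.imwrite('pics/b.png',np.hstack(ims))
E
```

```text
ring [4.007751e+02 5.945000e-01 2.341000e-01]
plate [192.409    0.5985   0.2376]
ring [5.291765e+02 6.188000e-01 2.288000e-01]
plate [133.0903   0.6193   0.2138]
```

View pics/b.png

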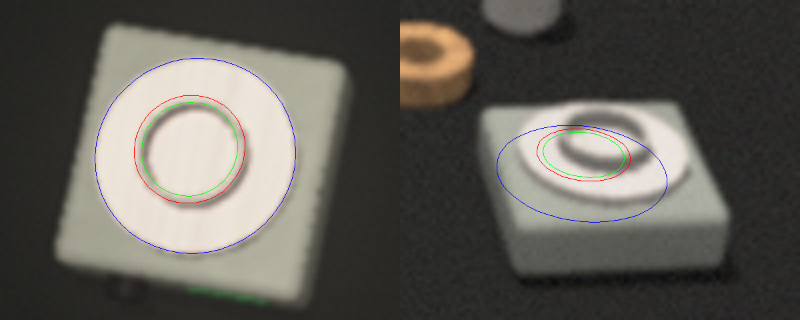

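```bash
python3 - <<'E'
from h import *
t=grab_frame('top'); s=grab_frame('scene')
ims=[]
from scipy.ndimage import map_coordinates, gaussian_filter
for f,c in ((t,(138,162)),(s,(351,200))):
    g=cv2.cvtColor(f['img'],cv2.COLOR_RGB2GRAY).astype(float)
    g=gaussian_filter(g,.7)
    x0,y0=.596,.237
    def md(x,y,z,r):
        q=lambda rr: map_coordinates(g,proj(f,circ(x,y,z,rr))[:,::-1].T,order=1)
        return (q(r-.003)-q(r+.003))
    best=max((np.minimum(md(x0+a,y0+b,.058,.055),40).mean(),x0+a,y0+b) for a in np.arange(-.03,.0301,.0005) for b in np.arange(-.02,.0201,.0005))
    print('plate',np.round(best,4)); bp=best
    im=cv2.resize(f['img'][c[1]-40:c[1]+40,c[0]-50:c[0]+50],None,fx=6,fy=6,interpolation=cv2.INTER_CUBIC)[:,:,::-1].copy()
    for (z,r),k in zip([(.072,.03),(.072,.026),(.058,.055)],[(0,0,255),(0,255,0),(255,0,0)]):
        p=(proj(f,circ(bp[1],bp[2],z,r))-[c[0]-50,c[1]-40])*6+3
        cv2.polylines(im,[np.round(p).astype(np.int32)],1,k,1)
    ims.append(cv2.resize(im,(400,320)))
cv2.imwrite('pics/c.png',np.hstack(ims))
E
```

```text
plate [40.      0.5995  0.238 ]
plate [38.0689  0.596   0.2395]
```

View pics/c.png

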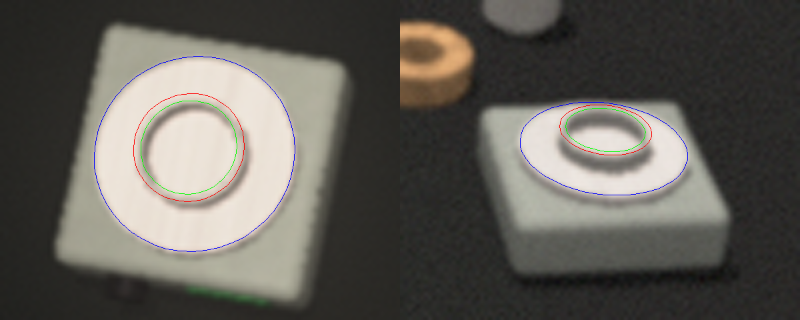

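```bash
cat >> h.py <<'E'
def st(*targets):
    s=sense(); M=R.from_rotvec(s['tcp_rot']).as_matrix()
    print('t',round(s['clock'],2),'tcp',np.round(s['tcp_pos'],4),'q',np.round(s['qpos'],2),'F',np.round(s['ft_force'],1),'op',round(s['opening'],3))
    print('x',np.round(M[:,0],3),'y',np.round(M[:,1],3),'z',np.round(M[:,2],3))
    for t in targets: print(t,'->',np.round(M.T@(np.array(t)-s['tcp_pos']),4))
E
python3 -c "
from h import *
st((.45,.35,.25),(.5,0,.25),(.354,-.289,.2))"
```

```text
t 1.35 tcp [0.2416 0.6034 0.2313] q [-1.26  0.54 -0.    1.54  0.    1.07 -0.07] F [-0.1  0.2 -0.1] op 1.0
x [0.372 0.928 0.   ] y [ 0. -0. -1.] z [-0.928  0.372 -0.   ]
(0.45, 0.35, 0.25) -> [-0.1578 -0.0187 -0.2877]
(0.5, 0, 0.25) -> [-0.4642 -0.0187 -0.4642]
(0.354, -0.289, 0.2) -> [-0.7867  0.0313 -0.436 ]
```

```bash
python3 -c "
from h import *
st((.5,.2,.25))"
python3 -m crank '[1,-0.03,0,-0.04,0.07, 1,-0.08,0,-0.1,0.2, 1,-0.15,0,-0.17,0.35, 1,-0.2,-0.01,-0.22,0.5, 1,-0.23,-0.01,-0.27,0.6, 1,-0.26,-0.015,-0.33,0.75, 1,-0.277,-0.019,-0.39,0.8, 1,-0.277,-0.019,-0.39,0.8]'
python3 -c "
from h import *
st((.5,.2,.25),(.5,-.2,.23),(.354,-.289,.15))"
```

```text
t 1.35 tcp [0.2416 0.6034 0.2313] q [-1.26  0.54 -0.    1.54  0.    1.07 -0.07] F [-0.1  0.2 -0.1] op 1.0
x [0.372 0.928 0.   ] y [ 0. -0. -1.] z [-0.928  0.372 -0.   ]
(0.5, 0.2, 0.25) -> [-0.2785 -0.0187 -0.3898]
clock: 2.15
tcp_pos: [0.449, 0.2623, 0.246]
tcp_rot: [-1.549, -0.306, 0.305]
ft_force: [0.7, 0.4, -0.2]
opening: 1.005
t 2.15 tcp [0.449  0.2623 0.246 ] q [-0.85  0.3   0.28  1.88 -0.1   0.97 -0.13] F [ 0.7  0.4 -0.2] op 1.005
x [0.925 0.379 0.001] y [ 0.001  0.001 -1.   ] z [-0.379  0.925  0.   ]
(0.5, 0.2, 0.25) -> [ 0.0235 -0.004  -0.077 ]
(0.5, -0.2, 0.23) -> [-0.1282  0.0157 -0.4471]
(0.354, -0.289, 0.15) -> [-0.2971  0.0956 -0.4741]
```

```bash
python3 -m crank '[1,0,0,0,0, 1,0,0,0,0]'
python3 -c "
from h import *
st((.45,-.15,.23),(.354,-.289,.15))"
```

```text
clock: 2.35
tcp_pos: [0.4488, 0.263, 0.2457]
tcp_rot: [-1.549, -0.304, 0.303]
ft_force: [-0.4, 0.9, -1.1]
opening: 1.002
t 2.35 tcp [0.4488 0.263  0.2457] q [-0.85  0.3   0.28  1.88 -0.1   0.97 -0.13] F [-0.4  0.9 -1.1] op 1.002
x [0.926 0.378 0.   ] y [ 0.  0. -1.] z [-0.378  0.926  0.   ]
(0.45, -0.15, 0.23) -> [-0.1548  0.0155 -0.3829]
(0.354, -0.289, 0.15) -> [-0.2962  0.0955 -0.4754]
```

```bash
python3 -m crank '[1,-0.02,0,-0.05,0.1, 1,-0.04,0,-0.1,0.25, 1,-0.06,0,-0.14,0.4, 1,-0.08,0,-0.19,0.5, 1,-0.1,0,-0.24,0.65, 1,-0.12,0.01,-0.29,0.75, 1,-0.14,0.015,-0.34,0.85, 1,-0.155,0.015,-0.383,0.9, 1,-0.155,0.015,-0.383,0.95, 1,-0.155,0.015,-0.383,1.0]'
python3 -c "
from h import *
st((.354,-.289,.13))"
```

```text
clock: 3.35
tcp_pos: [0.4505, -0.1504, 0.2304]
tcp_rot: [-1.517, 0.481, -0.481]
ft_force: [-0.2, 0.6, 0.3]
opening: 1.0
t 3.35 tcp [ 0.4505 -0.1504  0.2304] q [-0.34  0.28  0.68  2.02 -0.22  0.92 -0.16] F [-0.2  0.6  0.3] op 1.0
x [ 0.817 -0.576  0.   ] y [ 0.    -0.001 -1.   ] z [ 0.576  0.817 -0.   ]
(0.354, -0.289, 0.13) -> [ 0.001   0.1005 -0.1689]
```

```bash
python3 -m crank '[1,0,0.01,-0.03,0, 1,0,0.03,-0.07,0.05, 1,0,0.05,-0.11,0.05, 1,0,0.07,-0.14,0.05, 1,0.001,0.09,-0.169,0.06, 1,0.001,0.1,-0.169,0.06,1,0.001,0.1,-0.169,0.06]'
python3 - <<'E'
from h import *
st((.354,-.289,.06))
s=sense(); f=grab_frame('wrist'); f['s']=s
r=locate(f,'pan_center'); print(r)
cv2.imwrite('pics/d.png',f['img'][:,:,::-1])
E
```

```text
clock: 4.05
tcp_pos: [0.3545, -0.2865, 0.1293]
tcp_rot: [-1.505, 0.526, -0.521]
ft_force: [0.3, -0.0, 0.7]
opening: 1.0
t 4.05 tcp [ 0.3545 -0.2865  0.1293] q [ 0.07  0.43  0.63  2.14 -0.41  0.68  0.31] F [ 0.3 -0.   0.7] op 1.0
x [ 0.785 -0.62  -0.003] y [-0.002  0.002 -1.   ] z [0.62  0.785 0.   ]
(0.354, -0.289, 0.06) -> [ 0.0013  0.0693 -0.0023]
(array([ 0.3575035 , -0.28886706]), 0.89, np.float64(0.9360183533010451), array([264.90005447, 195.18137255]))
```

View pics/d.png

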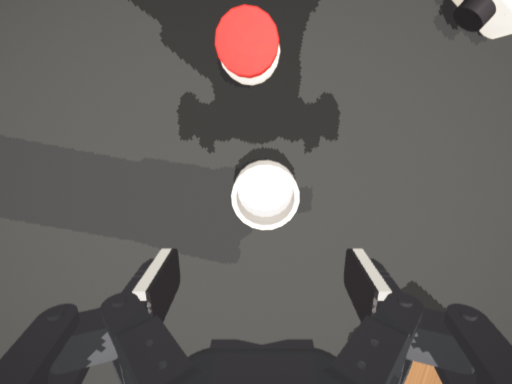

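```bash
python3 -c "
from h import *
st((.3555,-.289,.004))"
python3 -m crank '[1,0.0025,0.03,0,0, 1,0.0025,0.06,-0.001,0, 1,0.0025,0.09,-0.001,0, 1,0.0025,0.115,-0.001,0, 1,0.0025,0.125,-0.001,0,1,0.0025,0.125,-0.001,0]'
python3 -c "
from h import *
st((.3555,-.289,.004))"
```

```text
t 4.15 tcp [ 0.3559 -0.2868  0.1306] q [ 0.06  0.43  0.64  2.14 -0.41  0.69  0.31] F [ 0.8  0.  -0.1] op 1.001
x [ 0.786 -0.619 -0.   ] y [ 0.     0.001 -1.   ] z [0.619 0.786 0.001]
(0.3555, -0.289, 0.004) -> [ 0.0011  0.1266 -0.0021]
clock: 4.75
tcp_pos: [0.3564, -0.2897, 0.0052]
tcp_rot: [-1.506, 0.523, -0.522]
ft_force: [0.2, 1.4, -0.8]
opening: 1.007
t 4.75 tcp [ 0.3564 -0.2897  0.0052] q [ 0.27  0.67  0.4   2.16 -0.63  0.42  0.5 ] F [ 0.2  1.4 -0.8] op 1.007
x [ 0.785 -0.62  -0.001] y [-0.     0.001 -1.   ] z [0.62  0.785 0.001]
(0.3555, -0.289, 0.004) -> [-0.0012  0.0012  0.    ]
```

```bash
python3 -m crank '[0,-0.001,0.001,0,0, 0,-0.001,0.001,0,0, 0,-0.001,0.001,0,0, 0,-0.001,0.001,0,0, 0,-0.001,0.001,0,0, 0,-0.001,0.001,0,0, 0,-0.001,0.001,0,0, 0,-0.001,0.001,0,0]'
python3 - <<'E'
from h import *
st((.3555,-.289,.12))
s=sense(); f=grab_frame('wrist'); f['s']=s
cv2.imwrite('pics/e.png',f['img'][:,:,::-1])
E
```

```text
clock: 5.55
tcp_pos: [0.3559, -0.2903, 0.0062]
tcp_rot: [-1.506, 0.522, -0.526]
ft_force: [-1.2, 2.8, 12.5]
opening: 0.692
t 5.55 tcp [ 0.3559 -0.2903  0.0062] q [ 0.27  0.67  0.4   2.16 -0.63  0.42  0.51] F [-1.2  2.8 12.5] op 0.692
x [ 0.784 -0.621  0.002] y [ 0.002 -0.    -1.   ] z [0.621 0.784 0.001]
(0.3555, -0.289, 0.12) -> [-0.0009 -0.1138  0.0009]
```

View pics/e.png

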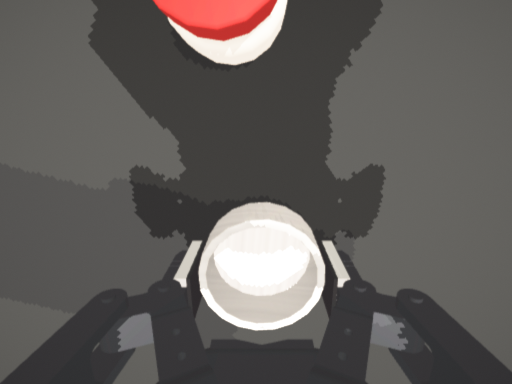

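```bash
cat >> h.py <<'E'
def held(name,zoff,verbose=1):
    """offset of held piece axis from TCP in tool x,z; zoff = piece bottom minus tcp z"""
    s=sense(); f=grab_frame('wrist'); f['s']=s; o=outline_of(f,name)
    if not o: print('none'); return
    r=locate(f,name,s['tcp_pos'][2]+zoff,o[0]['mask']); M=R.from_rotvec(s['tcp_rot']).as_matrix()
    d=M.T@(np.array([*r[0],s['tcp_pos'][2]])-s['tcp_pos']); print('held',np.round(r[0],4),'tool',np.round(d,4),'score',o[0]['score'],'iou',round(r[2],2),r[3])
    return f,o[0]['mask'],r
E
python3 - <<'E'
from h import *
held('pan_center',-.0062)
E
```

```text
held [ 0.358 -0.289] tool [0.0009 0.     0.0024] score 0.9 iou 0.94 [261.21204686 267.05342726]
```

```bash
python3 -m crank '[0,0,-0.01,0,0, 0,0,-0.03,0,0, 0,0,-0.06,0,0, 0,0,-0.1,0,0, 0,0,-0.14,0,0, 0,0,-0.17,0,0, 0,0,-0.18,0,0, 0,0,-0.18,0,0]'
python3 - <<'E'
from h import *
st((.45,-.15,.19),(.5,0,.2),(.597,.238,.15))
f,m,r=held('pan_center',-.0062)
cv2.imwrite('pics/f.png',f['img'][:,:,::-1])
E
```

```text
clock: 6.5
tcp_pos: [0.3558, -0.2903, 0.1858]
tcp_rot: [-1.506, 0.521, -0.527]
ft_force: [0.3, 1.1, -1.7]
opening: 0.687
t 6.5 tcp [ 0.3558 -0.2903  0.1858] q [-0.02  0.34  0.73  2.1  -0.31  0.81  0.24] F [ 0.3  1.1 -1.7] op 0.687
x [ 0.784 -0.621  0.003] y [ 0.003 -0.001 -1.   ] z [0.621 0.784 0.002]
(0.45, -0.15, 0.19) -> [-0.0132 -0.0039  0.1684]
(0.5, 0, 0.2) -> [-0.0671 -0.0139  0.3171]
(0.597, 0.238, 0.15) -> [-0.1389  0.0363  0.5638]
held [ 0.358  -0.2889] tool [0.0009 0.     0.0023] score 0.86 iou 0.93 [261.25482193 267.12332933]
```

View pics/f.png

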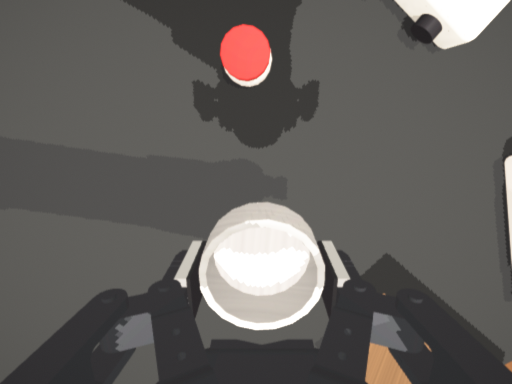

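```bash
python3 -m crank '[0,0,0,0.015,-0.03, 0,-0.005,0,0.04,-0.1, 0,-0.01,0,0.075,-0.2, 0,-0.015,0,0.115,-0.3, 0,-0.02,0,0.155,-0.4, 0,-0.025,0,0.195,-0.5, 0,-0.03,0,0.235,-0.6, 0,-0.035,0,0.275,-0.7, 0,-0.035,0,0.31,-0.8, 0,-0.035,0,0.33,-0.85]'
python3 - <<'E'
from h import *
st((.634,.145,.18))
E
```

```text
clock: 7.6
tcp_pos: [0.5331, -0.005, 0.1828]
tcp_rot: [-1.564, -0.147, 0.15]
ft_force: [0.4, -0.4, -1.2]
opening: 0.685
t 7.6 tcp [ 0.5331 -0.005   0.1828] q [-0.41  0.42  0.42  1.91 -0.23  0.86  0.32] F [ 0.4 -0.4 -1.2] op 0.685
x [ 0.982  0.188 -0.002] y [-0.002  0.001 -1.   ] z [-0.188  0.982  0.002]
(0.634, 0.145, 0.18) -> [0.1273 0.0028 0.1284]
```

```bash
python3 -m crank '[0,0.015,0,0.015,-0.05, 0,0.04,0,0.04,-0.1, 0,0.07,0,0.07,-0.15, 0,0.1,0,0.1,-0.19, 0,0.12,0.003,0.12,-0.19, 0,0.127,0.003,0.128,-0.19, 0,0.127,0.003,0.128,-0.19]'
python3 - <<'E'
from h import *
st((.597,.238,.15))
s=sense();f=grab_frame('wrist'); f['s']=s
im=f['img'][:,:,::-1].copy()
for z,r in [(.072,.03),(.072,.026),(.058,.055)]:
    cv2.polylines(im,[np.round(proj(f,circ(.597,.238,z,r))).astype(np.int32)],1,(0,0,255),1)
cv2.imwrite('pics/g.png',im)
held('pan_center',-.0062)
E
```

```text
clock: 8.3
tcp_pos: [0.6336, 0.1412, 0.1795]
tcp_rot: [-1.55, -0.291, 0.295]
ft_force: [0.4, 0.0, -0.4]
opening: 0.691
t 8.3 tcp [0.6336 0.1412 0.1795] q [-0.52  0.61  0.34  1.6  -0.24  0.98  0.27] F [ 0.4  0.  -0.4] op 0.691
x [ 0.931  0.365 -0.003] y [-0.003  0.    -1.   ] z [-0.365  0.931  0.001]
(0.597, 0.238, 0.15) -> [0.0013 0.0296 0.1034]
held [0.6344 0.1404] tool [ 0.0015 -0.      0.001 ] score 0.64 iou 0.93 [261.42280476 266.88420714]
```

View pics/g.png

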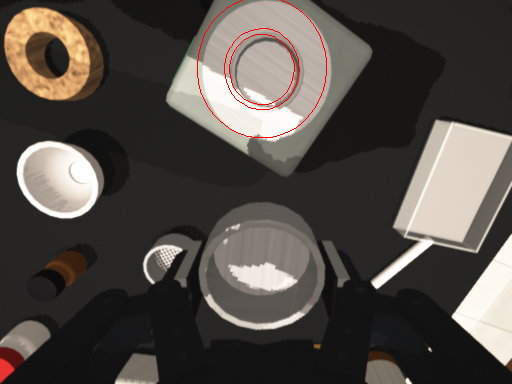

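```bash
python3 - <<'E'
from h import *
from scipy.ndimage import map_coordinates, gaussian_filter
s=sense();f=grab_frame('wrist'); f['s']=s
g=gaussian_filter(cv2.cvtColor(f['img'],cv2.COLOR_RGB2GRAY).astype(float),.7)
gm=cv2.magnitude(cv2.Sobel(g,cv2.CV_64F,1,0),cv2.Sobel(g,cv2.CV_64F,0,1))
gm=np.minimum(gm,60)
sc=lambda x,y,L:sum(map_coordinates(gm,proj(f,circ(x,y,z,r))[:,::-1].T,order=1).mean() for z,r in L)
for L in ([(.072,.03),(.072,.026)],[(.072,.026)],[(.058,.055)],[(.072,.03),(.072,.026),(.058,.055)]):
    b=max((sc(.597+a,.238+c,L),.597+a,.238+c) for a in np.arange(-.01,.0101,.0005) for c in np.arange(-.01,.0101,.0005)); print(L,np.round(b,4))
im=cv2.resize(f['img'][0:150,170:370],None,fx=4,fy=4)[:,:,::-1].copy()
for z,r in [(.072,.03),(.072,.026),(.058,.055)]:
    cv2.polylines(im,[np.round((proj(f,circ(b[1],b[2],z,r))-[170,0])*4+2).astype(np.int32)],1,(0,0,255),1)
cv2.imwrite('pics/i.png',im)
M=R.from_rotvec(s['tcp_rot']).as_matrix()
print(M.T@(np.array([b[1],b[2],.15])-s['tcp_pos']))
E
```

```text
[(0.072, 0.03), (0.072, 0.026)] [113.4484   0.6015   0.2375]
[(0.072, 0.026)] [58.8505  0.602   0.2375]
[(0.058, 0.055)] [53.542   0.6025  0.2375]
[(0.072, 0.03), (0.072, 0.026), (0.058, 0.055)] [165.8362   0.602    0.2375]
[0.00679309 0.03086679 0.10520821]
```

View pics/i.png

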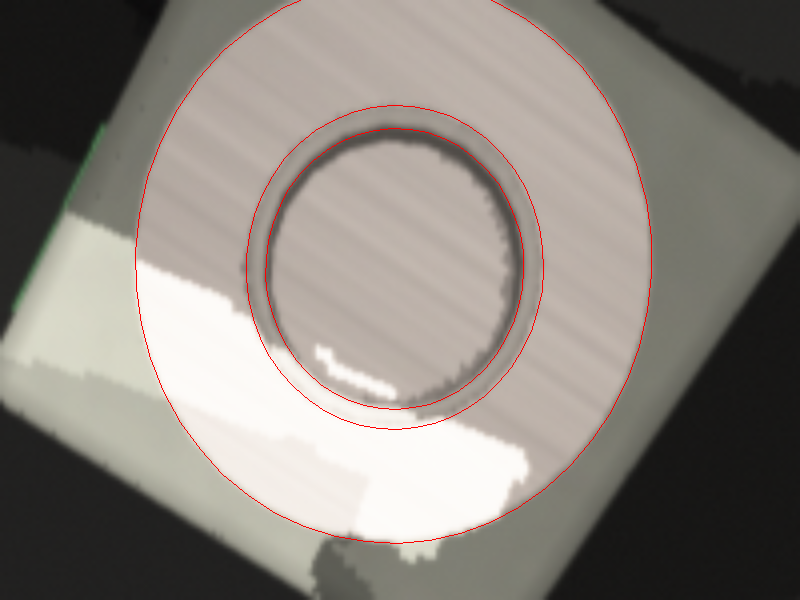

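```bash
python3 -m crank '[0,0.001,0,0.01,0, 0,0.002,0,0.035,0, 0,0.003,0,0.065,0, 0,0.004,0.01,0.09,0, 0,0.0045,0.03,0.102,0, 0,0.0045,0.055,0.102,0, 0,0.0045,0.075,0.102,0, 0,0.0045,0.088,0.102,0, 0,0.0045,0.094,0.102,0, 0,0.0045,0.094,0.102,0]'
python3 - <<'E'
from h import *
st((.601,.2375,.0682))
t=grab_frame('top');s=grab_frame('scene')
a=cv2.resize(t['img'][122:202,88:188],(400,320)); b=cv2.resize(s['img'][150:230,300:400],(400,320),interpolation=cv2.INTER_CUBIC)
cv2.imwrite('pics/j.png',np.hstack([a,b])[:,:,::-1])
E
```

```text
clock: 9.5
tcp_pos: [0.6015, 0.2355, 0.0872]
tcp_rot: [-1.551, -0.29, 0.291]
ft_force: [-0.2, 0.3, 0.2]
opening: 0.687
t 9.5 tcp [0.6015 0.2355 0.0872] q [-0.65  0.72  0.3   1.66 -0.27  0.81  0.14] F [-0.2  0.3  0.2] op 0.687
x [ 0.932  0.361 -0.001] y [-0.001 -0.    -1.   ] z [-0.361  0.932 -0.   ]
(0.601, 0.2375, 0.0682) -> [0.0003 0.019  0.0021]
```

View pics/j.png

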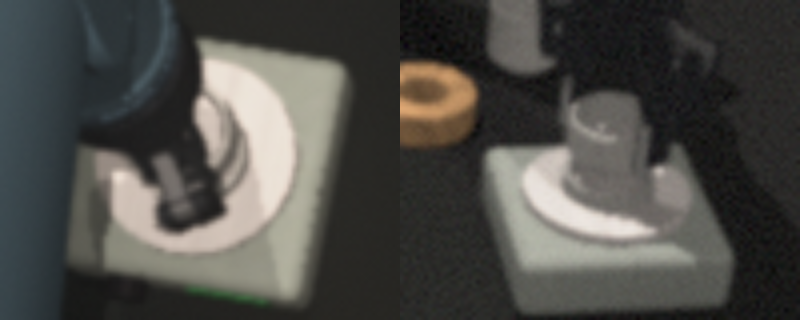

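```bash
python3 -m crank '[0,0,0.004,0.001,0, 0,0,0.008,0.001,0, 0,0,0.011,0.001,0, 0,0,0.013,0.001,0,0,0,0.013,0.001,0]'
python3 -c "
from h import *
st()"
```

```text
clock: 10.1
tcp_pos: [0.6011, 0.2365, 0.074]
tcp_rot: [-1.551, -0.29, 0.291]
ft_force: [-0.1, 0.3, -1.7]
opening: 0.688
t 10.1 tcp [0.6011 0.2365 0.074 ] q [-0.65  0.74  0.29  1.66 -0.28  0.78  0.14] F [-0.1  0.3 -1.7] op 0.688
x [ 0.932  0.362 -0.001] y [-0.001 -0.    -1.   ] z [-0.362  0.932 -0.   ]
```

```bash
python3 -m crank '[0,0,0.002,0,0, 0,0,0.004,0,0, 0,0,0.0055,0,0, 0,0,0.0055,0,0]'
python3 -c "
from h import *
st()"
```

```text
clock: 10.5
tcp_pos: [0.6012, 0.2365, 0.0687]
tcp_rot: [-1.551, -0.29, 0.291]
ft_force: [0.1, 0.4, -1.6]
opening: 0.682
t 10.5 tcp [0.6012 0.2365 0.0687] q [-0.64  0.75  0.29  1.66 -0.28  0.78  0.15] F [ 0.1  0.4 -1.6] op 0.682
x [ 0.932  0.362 -0.   ] y [-0. -0. -1.] z [-0.362  0.932 -0.   ]
```

```bash
python3 -m crank '[0,0,0.001,0,0, 0,0,0.001,0,0]'; python3 -m crank '[0,0,0.001,0,0, 0,0,0.001,0,0]'
```

```text
clock: 10.7
tcp_pos: [0.6015, 0.2366, 0.0684]
tcp_rot: [-1.551, -0.29, 0.29]
ft_force: [-1.3, -0.5, 2.4]
opening: 0.683
clock: 10.9
tcp_pos: [0.6015, 0.2366, 0.0683]
tcp_rot: [-1.551, -0.29, 0.29]
ft_force: [-5.0, -1.5, 9.9]
opening: 0.684
```

```bash
python3 -m crank '[0.8,0,-0.001,0,0, 0.9,0,-0.001,0,0, 1,0,-0.001,0,0, 1,0,-0.001,0,0, 1,0,-0.001,0,0]'
python3 -m crank '[1,0,-0.02,0,0, 1,0,-0.05,0,0, 1,0,-0.09,0,0, 1,0,-0.12,0,0, 1,0,-0.13,-0.02,0, 1,0,-0.13,-0.05,0, 1,0,-0.13,-0.08,0, 1,0,-0.13,-0.1,0,1,0,-0.13,-0.1,0]'
cat >> h.py <<'E'
def look(name,z0,bottom,pic,cams=('wrist','scene','top')):
    for n in cams:
        s=sense(); f=grab_frame(n); f['s']=s; o=outline_of(f,name)
        cv2.imwrite(f'pics/{pic}_{n}.png',f['img'][:,:,::-1])
        for q in o[:2]:
            r=locate(f,name,z0,q['mask']); print(n,name,np.round(r[0],4),q['score'],'iou',round(r[2],2),np.round(r[3]))
E
python3 - <<'E'
from h import *
st()
look('pan_center',.062,0,'k')
E
```

```text
clock: 11.4
tcp_pos: [0.6014, 0.2366, 0.0678]
tcp_rot: [-1.551, -0.29, 0.29]
ft_force: [0.2, 0.3, 0.6]
opening: 1.001
clock: 12.3
tcp_pos: [0.6385, 0.1373, 0.1974]
tcp_rot: [-1.555, -0.285, 0.286]
ft_force: [-0.1, -0.2, 0.5]
opening: 1.001
t 12.3 tcp [0.6385 0.1373 0.1974] q [-0.53  0.6   0.36  1.58 -0.23  1.01  0.26] F [-0.1 -0.2  0.5] op 1.001
x [ 0.935  0.355 -0.001] y [-0.    -0.003 -1.   ] z [-0.355  0.935 -0.003]
wrist pan_center [0.603  0.2374] 0.75 iou 0.94 [263.  63.]
scene pan_center [0.5959 0.2431] 0.81 iou 0.79 [354. 188.]
scene pan_center [ 0.5285 -0.0681] 0.31 iou 0.48 [233. 191.]
```

View pics/k_wrist.png

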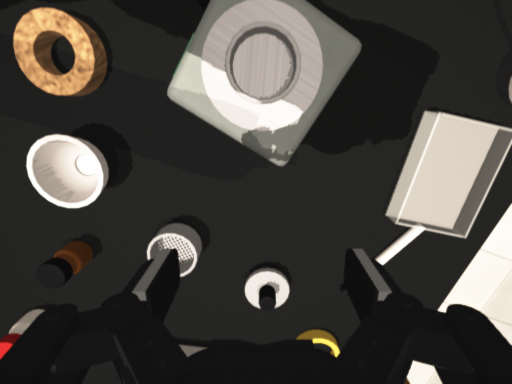

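View pics/k_scene.png

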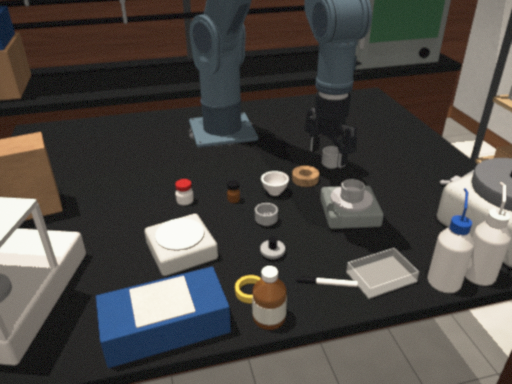

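```bash
python3 -c "
from h import *
st((.574,.010,.15))"
python3 -m crank '[1,-0.02,0,-0.015,0.05, 1,-0.05,0.01,-0.04,0.15, 1,-0.08,0.03,-0.065,0.25, 1,-0.1,0.045,-0.09,0.35, 1,-0.105,0.047,-0.096,0.35, 1,-0.105,0.047,-0.096,0.35]'
python3 - <<'E'
from h import *
st((.574,.010,.15))
look('fine_sieve_center',0,0,'l',('wrist','scene'))
E
```

```text
t 12.6 tcp [0.6371 0.1449 0.1977] q [-0.53  0.6   0.35  1.57 -0.23  1.01  0.26] F [0.1 0.1 0.2] op 1.002
x [ 0.932  0.364 -0.   ] y [-0.001  0.001 -1.   ] z [-0.364  0.932  0.001]
(0.574, 0.01, 0.15) -> [-0.1078  0.0476 -0.1028]
clock: 13.2
tcp_pos: [0.5739, 0.0152, 0.1508]
tcp_rot: [-1.571, -0.015, 0.016]
ft_force: [1.1, 0.4, 1.7]
opening: 1.0
t 13.2 tcp [0.5739 0.0152 0.1508] q [-0.43  0.54  0.44  1.83 -0.3   0.84  0.17] F [1.1 0.4 1.7] op 1.0
x [ 1.     0.02  -0.001] y [-0.001 -0.    -1.   ] z [-0.02  1.   -0.  ]
(0.574, 0.01, 0.15) -> [-0.      0.0008 -0.0052]
wrist fine_sieve_center [0.5737 0.0109] 0.74 iou 0.93 [260. 193.]
scene fine_sieve_center [0.5708 0.0092] 0.84 iou 0.82 [265. 214.]
```

```bash
python3 -m crank '[1,-0.0005,0.02,-0.004,0, 1,-0.0005,0.05,-0.005,0, 1,-0.0005,0.085,-0.005,0, 1,-0.0005,0.115,-0.005,0, 1,-0.0005,0.135,-0.005,0,1,-0.0005,0.1405,-0.005,0,1,-0.0005,0.1405,-0.005,0]'
python3 -c "
from h import *
st((.5735,.0105,.01))"
python3 -m crank '[0,0,0,0,0, 0,0,0,0,0, 0,0,0,0,0, 0,0,0,0,0, 0,0,0,0,0, 0,0,0,0,0, 0,0,0,0,0]'
python3 - <<'E'
from h import *
st()
f,m,r=held('fine_sieve_center',-.0105)
E
```

```text
clock: 14.1
tcp_pos: [0.5741, 0.0118, 0.0102]
tcp_rot: [-1.57, -0.016, 0.017]
ft_force: [0.4, 0.3, 0.3]
opening: 0.999
t 14.1 tcp [0.5741 0.0118 0.0102] q [-0.34  0.76  0.32  1.87 -0.41  0.58  0.27] F [0.4 0.3 0.3] op 0.999
x [ 1.     0.021 -0.001] y [-0.001  0.    -1.   ] z [-0.021  1.     0.   ]
(0.5735, 0.0105, 0.01) -> [-0.0007  0.0002 -0.0013]
clock: 14.8
tcp_pos: [0.5749, 0.0112, 0.0124]
tcp_rot: [-1.57, -0.017, 0.014]
ft_force: [-2.7, 1.0, 8.7]
opening: 0.679
t 14.8 tcp [0.5749 0.0112 0.0124] q [-0.34  0.76  0.33  1.87 -0.41  0.58  0.27] F [-2.7  1.   8.7] op 0.679
x [1.    0.02  0.002] y [ 0.002  0.001 -1.   ] z [-0.02   1.     0.001]
held [0.5763 0.012 ] tool [0.0014 0.     0.0008] score 0.84 iou 0.91 [261.35976804 268.56672675]
```

```bash
python3 -m crank '[0,0,-0.01,0,0, 0,0,-0.03,0,0, 0,0,-0.065,0,0, 0,0,-0.105,0,0, 0,0,-0.145,0.01,0, 0,0,-0.175,0.03,-0.05, 0,0.003,-0.19,0.06,-0.12, 0,0.01,-0.19,0.095,-0.2, 0,0.015,-0.19,0.13,-0.3, 0,0.018,-0.19,0.155,-0.34]'
python3 -c "
from h import *
st((.6008,.2365,.19),(.6008,.2365,.11))
held('fine_sieve_center',-.0124)"
```

```text
clock: 15.9
tcp_pos: [0.5889, 0.1692, 0.2016]
tcp_rot: [-1.55, -0.287, 0.285]
ft_force: [0.4, 0.6, -1.9]
opening: 0.678
t 15.9 tcp [0.5889 0.1692 0.2016] q [-0.61  0.52  0.36  1.69 -0.22  0.97  0.19] F [ 0.4  0.6 -1.9] op 0.678
x [0.934 0.357 0.002] y [ 0.001  0.002 -1.   ] z [-0.357  0.934  0.001]
(0.6008, 0.2365, 0.19) -> [0.0351 0.0117 0.0586]
(0.6008, 0.2365, 0.11) -> [0.035  0.0917 0.0585]
held [0.5906 0.1689] tool [ 0.0015  0.     -0.0009] score 0.58 iou 0.94 [261.5036525  268.38017438]
```

```bash
python3 -m crank '[0,0.01,0,0.015,0, 0,0.025,0,0.04,0, 0,0.033,0.005,0.055,0, 0,0.035,0.02,0.0585,0, 0,0.035,0.045,0.0585,0, 0,0.035,0.07,0.0585,0, 0,0.035,0.083,0.0585,0, 0,0.035,0.088,0.0585,0, 0,0.035,0.088,0.0585,0]'
python3 -c "
from h import *
st((.6008,.2365,.1045))
held('fine_sieve_center',-.0124)"
```

```text
clock: 16.9
tcp_pos: [0.6009, 0.2325, 0.1119]
tcp_rot: [-1.553, -0.281, 0.283]
ft_force: [-0.4, -0.2, -1.3]
opening: 0.679
t 16.9 tcp [0.6009 0.2325 0.1119] q [-0.66  0.69  0.32  1.65 -0.27  0.85  0.13] F [-0.4 -0.2 -1.3] op 0.679
x [ 0.936  0.351 -0.001] y [-0.001 -0.001 -1.   ] z [-0.351  0.936 -0.001]
(0.6008, 0.2365, 0.1045) -> [0.0013 0.0074 0.0038]
held [0.6025 0.2323] tool [ 0.0014 -0.     -0.0007] score 0.75 iou 0.95 [261.32466926 268.12941634]
```

```bash
python3 -m crank '[0,0.0013,0,0.003,0, 0,0.0013,0,0.0053,0, 0,0.0013,0.004,0.0053,0, 0,0.0013,0.0075,0.0053,0, 0,0.0013,0.0075,0.0053,0]'
python3 -c "
from h import *
st((.6008,.2365,.0984))"
```

```text
clock: 17.5
tcp_pos: [0.5999, 0.2385, 0.1043]
tcp_rot: [-1.553, -0.282, 0.283]
ft_force: [-0.8, -0.1, -1.7]
opening: 0.681
t 17.5 tcp [0.5999 0.2385 0.1043] q [-0.66  0.7   0.32  1.65 -0.27  0.84  0.13] F [-0.8 -0.1 -1.7] op 0.681
x [ 0.936  0.352 -0.001] y [-0.001 -0.001 -1.   ] z [-0.352  0.936 -0.   ]
(0.6008, 0.2365, 0.0984) -> [ 0.0002  0.0059 -0.0022]
```

```bash
python3 -m crank '[0,0,0.002,-0.0005,0, 0,0,0.004,-0.0005,0, 0,0,0.0055,-0.0005,0, 0,0,0.0055,-0.0005,0]'
python3 -m crank '[0,0,0.001,0,0, 0,0,0.001,0,0]'
python3 -c "
from h import *
st()"
```

```text
clock: 17.9
tcp_pos: [0.6004, 0.2381, 0.0992]
tcp_rot: [-1.552, -0.282, 0.283]
ft_force: [-0.2, 0.5, -1.2]
opening: 0.68
clock: 18.1
tcp_pos: [0.6007, 0.2383, 0.0985]
tcp_rot: [-1.552, -0.283, 0.282]
ft_force: [-0.6, 0.1, -1.0]
opening: 0.678
t 18.1 tcp [0.6007 0.2383 0.0985] q [-0.66  0.71  0.31  1.65 -0.28  0.83  0.13] F [-0.6  0.1 -1. ] op 0.678
x [0.936 0.352 0.   ] y [ 0.  0. -1.] z [-0.352  0.936 -0.   ]
```

```bash
python3 -m crank '[0,0,0.001,0,0, 0,0,0.001,0,0]'
python3 -m crank '[0,0,0.001,0,0, 0,0,0.001,0,0]'
```

```text
clock: 18.3
tcp_pos: [0.6008, 0.2383, 0.0984]
tcp_rot: [-1.552, -0.283, 0.282]
ft_force: [-2.3, -1.0, 5.9]
opening: 0.68
clock: 18.5
tcp_pos: [0.6008, 0.2383, 0.0983]
tcp_rot: [-1.552, -0.283, 0.282]
ft_force: [-4.9, -2.2, 12.9]
opening: 0.681
```

```bash
python3 -m crank '[0.8,0,-0.001,0,0, 0.9,0,-0.001,0,0, 1,0,-0.001,0,0, 1,0,-0.001,0,0, 1,0,-0.02,0,0, 1,0,-0.05,0,0, 1,0,-0.09,0,0, 1,0,-0.13,-0.01,0, 1,0,-0.15,-0.05,0, 1,0,-0.15,-0.09,0]'
python3 - <<'E'
from h import *
st((.45,.28,.25),(.342,.2885,.17))
look('fine_sieve_center',.086,0,'m')
E
```

```text
clock: 19.5
tcp_pos: [0.6345, 0.1546, 0.2505]
tcp_rot: [-1.551, -0.29, 0.279]
ft_force: [1.1, -0.3, 0.0]
opening: 1.0
t 19.5 tcp [0.6345 0.1546 0.2505] q [-0.57  0.54  0.38  1.53 -0.22  1.1   0.23] F [ 1.1 -0.3  0. ] op 1.0
x [0.935 0.355 0.007] y [ 0.006  0.002 -1.   ] z [-0.355  0.935 -0.   ]
(0.45, 0.28, 0.25) -> [-0.128  -0.0004  0.1827]
(0.342, 0.2885, 0.17) -> [-0.2265  0.0789  0.229 ]
wrist fine_sieve_center [0.6027 0.2374] 0.6 iou 0.91 [258.  89.]
scene fine_sieve_center [0.595  0.2408] 0.64 iou 0.91 [354. 179.]
top fine_sieve_center [0.3963 0.1564] 0.44 iou 0.62 [169. 251.]
```

View pics/m_wrist.png

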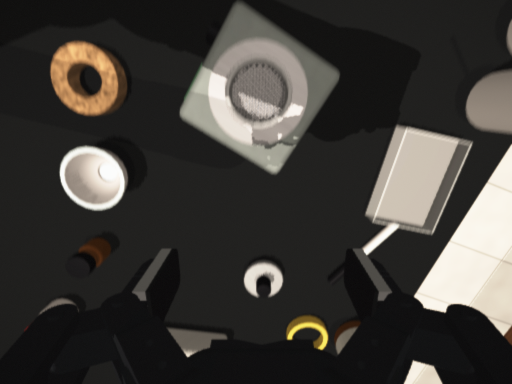

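```bash
python3 -m crank '[1,-0.02,0,0.02,0, 1,-0.05,0,0.055,0, 1,-0.085,0,0.09,0, 1,-0.12,0,0.125,0, 1,-0.15,0.01,0.16,0, 1,-0.18,0.03,0.19,0, 1,-0.2,0.05,0.21,0, 1,-0.22,0.07,0.225,0, 1,-0.226,0.079,0.229,0, 1,-0.226,0.079,0.229,0]'
python3 - <<'E'
from h import *
st((.342,.2885,.17))
look('coarse_sieve_center',0,0,'n',('wrist',))
E
```

```text
clock: 20.8
tcp_pos: [0.3384, 0.289, 0.1666]
tcp_rot: [-1.553, -0.284, 0.287]
ft_force: [0.4, -0.3, 0.5]
opening: 1.004
t 20.8 tcp [0.3384 0.289  0.1666] q [-1.06  0.29  0.29  2.13 -0.12  0.74 -0.32] F [ 0.4 -0.3  0.5] op 1.004
x [ 0.935  0.355 -0.002] y [-0.002 -0.002 -1.   ] z [-0.355  0.935 -0.001]
(0.342, 0.2885, 0.17) -> [ 0.0031 -0.0034 -0.0018]
wrist coarse_sieve_center [0.3434 0.2872] 0.77 iou 0.77 [264. 190.]
```

View pics/n_wrist.png

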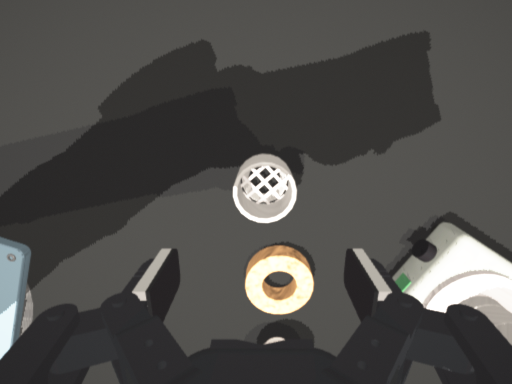

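```bash
python3 - <<'E'
from h import *
s=sense(); f=grab_frame('wrist'); f['s']=s; m=outline_of(f,'coarse_sieve_center')[0]['mask'].astype(np.uint8)
n,l,stt,_=cv2.connectedComponentsWithStats(m); k=1+np.argmax(stt[1:,4]); p=np.argwhere(l==k)[:,::-1].astype(np.int32)
h=np.zeros_like(m); cv2.fillConvexPoly(h,cv2.convexHull(p),1)
r=locate(f,'coarse_sieve_center',0,h>0); print(r); st((*r[0],.018),(.342,.2885,.018))
E
```

```text
(array([0.57803812, 0.26997945]), 1, np.float64(0.4897682445759369), array([453.83345661, 272.29314596]))
t 21.0 tcp [0.3418 0.2889 0.1683] q [-1.05  0.29  0.29  2.13 -0.12  0.74 -0.32] F [-0.1 -0.3  0.2] op 0.997
x [0.936 0.351 0.002] y [ 0.002  0.001 -1.   ] z [-0.351  0.936  0.   ]
(np.float64(0.5780381215356819), np.float64(0.2699794473364676), 0.018) -> [ 0.2143  0.1507 -0.1006]
(0.342, 0.2885, 0.018) -> [-0.0003  0.1503 -0.0005]
```

```bash
python3 - <<'E'
from h import *
s=sense(); f=grab_frame('wrist'); f['s']=s
im=f['img'][:,:,::-1].copy()
for c in ((.342,.2885),(.3434,.2872)):
    col=(0,0,255) if c[0]<.343 else (0,255,0)
    for z,r in((.054,.03),(.054,.026),(.01,.03)): cv2.polylines(im,[np.round(proj(f,circ(*c,z,r))*16).astype(np.int32)],1,col,1,cv2.LINE_AA,4)
cv2.imwrite('pics/o.png',cv2.resize(im[140:250,190:340],None,fx=5,fy=5))
E
```

```text
(no output)
```

View pics/o.png

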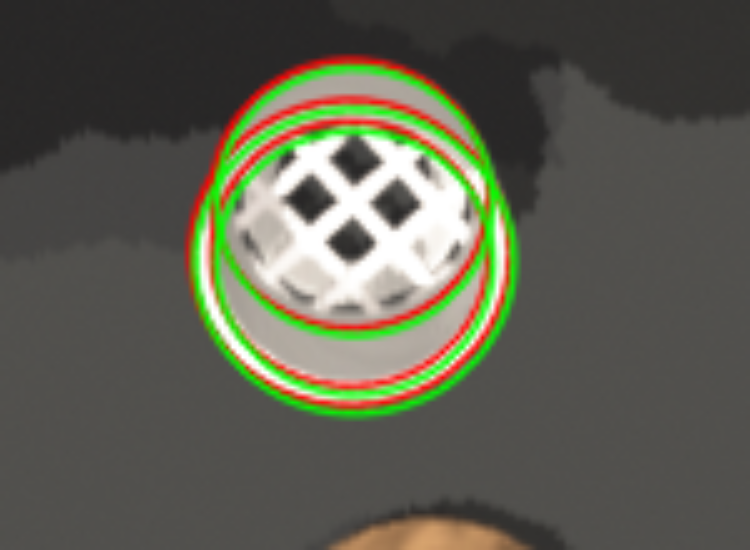

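```bash
python3 -m crank '[1,0.0008,0.02,-0.0013,0, 1,0.0008,0.05,-0.0013,0, 1,0.0008,0.09,-0.0013,0, 1,0.0008,0.12,-0.0013,0, 1,0.0008,0.14,-0.0013,0,1,0.0008,0.151,-0.0013,0,1,0.0008,0.151,-0.0013,0]'
python3 -c "
from h import *
st((.343,.288,.017))"
```

```text
clock: 21.75
tcp_pos: [0.3416, 0.2873, 0.0158]
tcp_rot: [-1.553, -0.281, 0.283]
ft_force: [0.1, -0.0, 0.0]
opening: 1.002
t 21.75 tcp [0.3416 0.2873 0.0158] q [-0.94  0.6   0.17  2.18 -0.26  0.38 -0.19] F [ 0.1 -0.   0. ] op 1.002
x [ 0.936  0.351 -0.001] y [-0.001 -0.001 -1.   ] z [-0.351  0.936 -0.001]
(0.343, 0.288, 0.017) -> [ 0.0016 -0.0012  0.0002]
```

```bash
python3 -m crank '[0,0.0012,-0.001,0,0, 0,0.0012,-0.001,0,0, 0,0.0012,-0.001,0,0, 0,0.0012,-0.001,0,0, 0,0.0012,-0.001,0,0, 0,0.0012,-0.001,0,0, 0,0.0012,-0.001,0,0]'
python3 -c "
from h import *
st()
z=sense()['tcp_pos'][2]
f,m,r=held('coarse_sieve_center',-z)
cv2.imwrite('pics/p.png',f['img'][:,:,::-1])"
```

```text
clock: 22.45
tcp_pos: [0.3433, 0.2889, 0.0192]
tcp_rot: [-1.551, -0.284, 0.28]
ft_force: [-1.0, -1.9, 10.2]
opening: 0.692
t 22.45 tcp [0.3433 0.2889 0.0192] q [-0.94  0.59  0.17  2.18 -0.26  0.38 -0.19] F [-1.  -1.9 10.2] op 0.692
x [0.936 0.352 0.002] y [ 0.002  0.002 -1.   ] z [-0.352  0.936  0.001]
held [0.3448 0.2892] tool [ 0.0014  0.     -0.0002] score 0.66 iou 0.91 [261.51213929 272.24306326]
```

View pics/p.png

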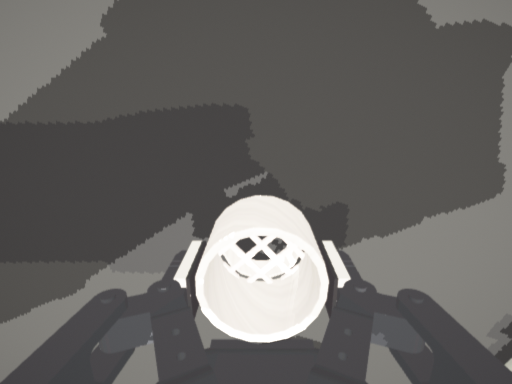

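```bash
python3 -m crank '[0,0,-0.01,0,0, 0,0,-0.03,0,0, 0,0,-0.065,0,0, 0,0,-0.105,0,0, 0,0,-0.145,0,0, 0,0.005,-0.175,0,0, 0,0.02,-0.185,0,0, 0,0.05,-0.185,-0.01,0, 0,0.085,-0.185,-0.03,0, 0,0.11,-0.185,-0.05,0]'
python3 -c "
from h import *
st((.6003,.2375,.19))"
```

```text
clock: 23.55
tcp_pos: [0.4648, 0.2805, 0.204]
tcp_rot: [-1.551, -0.285, 0.282]
ft_force: [0.5, 0.4, -1.2]
opening: 0.691
t 23.55 tcp [0.4648 0.2805 0.204 ] q [-0.9   0.4   0.35  1.87 -0.17  0.9  -0.11] F [ 0.5  0.4 -1.2] op 0.691
x [0.935 0.353 0.002] y [ 0.002  0.002 -1.   ] z [-0.353  0.935  0.001]
(0.6003, 0.2375, 0.19) -> [ 0.1115  0.0142 -0.0882]
```

```bash
python3 -m crank '[0,0.01,0,-0.01,0, 0,0.03,0,-0.025,0, 0,0.06,0,-0.045,0, 0,0.085,0,-0.065,0, 0,0.105,0,-0.08,0, 0,0.1115,0,-0.088,0, 0,0.1115,0.015,-0.088,0, 0,0.1115,0.035,-0.088,0, 0,0.1115,0.05,-0.088,0, 0,0.1115,0.05,-0.088,0]'
python3 -c "
from h import *
st((.6003,.2375,.1352))
held('coarse_sieve_center',-.0192)"
```

```text
clock: 24.55
tcp_pos: [0.595, 0.2374, 0.1495]
tcp_rot: [-1.553, -0.279, 0.288]
ft_force: [-0.4, -0.1, -1.5]
opening: 0.687
t 24.55 tcp [0.595  0.2374 0.1495] q [-0.68  0.63  0.34  1.64 -0.25  0.92  0.11] F [-0.4 -0.1 -1.5] op 0.687
x [ 0.935  0.354 -0.006] y [-0.006 -0.002 -1.   ] z [-0.354  0.935  0.   ]
(0.6003, 0.2375, 0.1352) -> [ 0.0051  0.0143 -0.0018]
held [0.5964 0.238 ] tool [ 0.0015 -0.      0.    ] score 0.62 iou 0.88 [261.35515759 271.87621777]
```

```bash
python3 -m crank '[0,0.003,0,-0.001,0, 0,0.0051,0,-0.0018,0, 0,0.0051,0,-0.0018,0,0,0.0051,0,-0.0018,0]'
python3 -c "
from h import *
st((.6003,.2375,.1352))
held('coarse_sieve_center',-.0192)"
```

```text
clock: 25.05
tcp_pos: [0.604, 0.2372, 0.1528]
tcp_rot: [-1.552, -0.283, 0.282]
ft_force: [-0.2, -0.1, -2.2]
opening: 0.69
t 25.05 tcp [0.604  0.2372 0.1528] q [-0.67  0.64  0.34  1.62 -0.25  0.92  0.11] F [-0.2 -0.1 -2.2] op 0.69
x [0.936 0.352 0.001] y [ 0.001  0.    -1.   ] z [-0.352  0.936 -0.   ]
(0.6003, 0.2375, 0.1352) -> [-0.0034  0.0176  0.0016]
held [0.6055 0.2376] tool [ 0.0015  0.     -0.0001] score 0.96 iou 0.88 [261.55563532 272.0603733 ]
```

```bash
python3 -m crank '[0,-0.0034,0,0.0016,0, 0,-0.0034,0.005,0.0016,0, 0,-0.0034,0.009,0.0016,0, 0,-0.0034,0.009,0.0016,0]'
python3 -c "
from h import *
st((.6003,.2375,.1352))"
```

```text
clock: 25.55
tcp_pos: [0.5993, 0.2373, 0.1425]
tcp_rot: [-1.553, -0.281, 0.284]
ft_force: [0.0, 0.2, -2.0]
opening: 0.694
t 25.55 tcp [0.5993 0.2373 0.1425] q [-0.68  0.65  0.33  1.64 -0.26  0.9   0.12] F [ 0.   0.2 -2. ] op 0.694
x [ 0.936  0.352 -0.002] y [-0.001 -0.001 -1.   ] z [-0.352  0.936 -0.   ]
(0.6003, 0.2375, 0.1352) -> [ 0.001   0.0073 -0.0002]
```

```bash
python3 -m crank '[0,0.0008,0.002,0,0, 0,0.0008,0.004,0,0, 0,0.0008,0.006,0,0, 0,0.0008,0.0065,0,0,0,0.0008,0.0065,0,0]'
python3 -m crank '[0,0,0.001,0,0, 0,0,0.001,0,0]'
python3 -c "
from h import *
st((.6003,.2375,.1352))"
```

```text
clock: 26.05
tcp_pos: [0.6007, 0.2377, 0.1369]
tcp_rot: [-1.552, -0.282, 0.283]
ft_force: [-0.0, -1.6, -1.6]
opening: 0.693
clock: 26.25
tcp_pos: [0.6007, 0.2378, 0.1359]
tcp_rot: [-1.552, -0.282, 0.283]
ft_force: [-0.6, 0.3, -0.9]
opening: 0.689
t 26.25 tcp [0.6007 0.2378 0.1359] q [-0.67  0.66  0.33  1.64 -0.26  0.89  0.12] F [-0.6  0.3 -0.9] op 0.689
x [ 0.936  0.352 -0.   ] y [-0.  0. -1.] z [-0.352  0.936  0.   ]
(0.6003, 0.2375, 0.1352) -> [-0.0005  0.0007 -0.0001]
```

```bash
python3 -m crank '[0,-0.0003,0.001,0,0, 0,-0.0003,0.001,0,0]'
python3 -m crank '[0,0,0.001,0,0, 0,0,0.001,0,0]'
python3 -m crank '[0,0,0.001,0,0, 0,0,0.001,0,0]'
```

```text
clock: 26.45
tcp_pos: [0.6007, 0.2378, 0.1353]
tcp_rot: [-1.552, -0.283, 0.282]
ft_force: [0.3, -0.1, 2.4]
opening: 0.692
clock: 26.65
tcp_pos: [0.6008, 0.2378, 0.1353]
tcp_rot: [-1.552, -0.283, 0.282]
ft_force: [-3.5, -1.5, 9.1]
opening: 0.691
clock: 26.85
tcp_pos: [0.6009, 0.2378, 0.1352]
tcp_rot: [-1.551, -0.283, 0.282]
ft_force: [-4.6, -1.5, 16.1]
opening: 0.689
```

```bash
python3 -m crank '[0.8,0,-0.002,0,0, 0.9,0,-0.002,0,0, 1,0,-0.002,0,0, 1,0,-0.002,0,0, 1,0,-0.02,0,0, 1,0,-0.05,0,0, 1,0,-0.09,0,0, 1,0,-0.13,0,0, 1,0,-0.14,-0.04,0, 1,0,-0.14,-0.09,0]'
python3 - <<'E'
from h import *
st((.7025,-.008,.16))
look('coarse_sieve_center',.116,0,'q')
E
```

```text
clock: 27.85
tcp_pos: [0.6332, 0.1563, 0.2755]
tcp_rot: [-1.549, -0.291, 0.284]
ft_force: [0.9, -0.7, -0.4]
opening: 0.999
t 27.85 tcp [0.6332 0.1563 0.2755] q [-0.58  0.52  0.39  1.51 -0.21  1.15  0.22] F [ 0.9 -0.7 -0.4] op 0.999
x [0.934 0.358 0.005] y [ 0.004  0.003 -1.   ] z [-0.358  0.934  0.002]
(0.7025, -0.008, 0.16) -> [ 0.0054  0.1153 -0.1784]
wrist coarse_sieve_center [0.6023 0.2381] 0.66 iou 0.82 [259.  90.]
scene coarse_sieve_center [0.5959 0.2409] 0.64 iou 0.91 [355. 167.]
```

View pics/q_wrist.png

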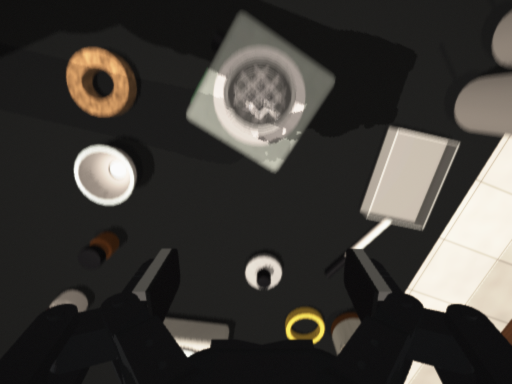

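View pics/q_scene.png

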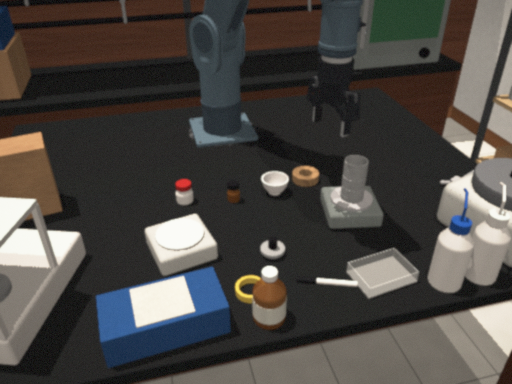

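```bash
python3 -m crank '[1,0,0,-0.03,0, 1,0.002,0.02,-0.07,0, 1,0.004,0.05,-0.11,0, 1,0.005,0.08,-0.15,0, 1,0.005,0.105,-0.178,0, 1,0.005,0.115,-0.178,0, 1,0.005,0.115,-0.178,0, 1,0.005,0.115,-0.178,0]'
python3 - <<'E'
from h import *
st((.7025,-.008,.03))
look('lid_center',0,0,'r',('wrist',))
E
```

```text
clock: 28.95
tcp_pos: [0.6998, -0.0084, 0.1583]
tcp_rot: [-1.55, -0.285, 0.285]
ft_force: [-0.6, 1.4, 0.0]
opening: 0.995
t 28.95 tcp [ 0.6998 -0.0084  0.1583] q [-0.28  0.72  0.37  1.46 -0.29  1.01  0.52] F [-0.6  1.4  0. ] op 0.995
x [0.935 0.355 0.001] y [ 0.     0.002 -1.   ] z [-0.355  0.935  0.001]
(0.7025, -0.008, 0.03) -> [ 0.0026  0.1283 -0.0008]
wrist lid_center [ 0.7026 -0.0086] 0.87 iou 0.91 [262. 183.]
```

View pics/r_wrist.png

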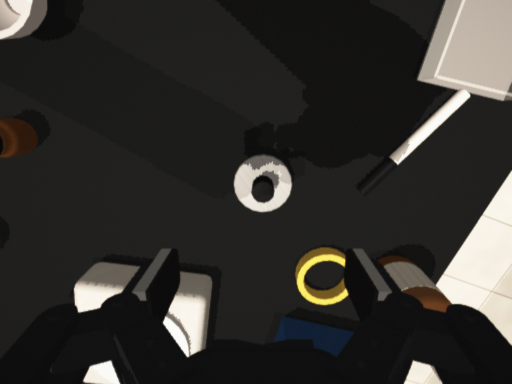

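```bash
python3 -m crank '[1,0.002,0.02,-0.001,0, 1,0.0026,0.05,-0.001,0, 1,0.0026,0.085,-0.001,0, 1,0.0026,0.115,-0.001,0, 1,0.0026,0.13,-0.001,0,1,0.0026,0.135,-0.001,0,1,0.0026,0.135,-0.001,0, 1,0.0026,0.135,-0.001,0]'
python3 -c "
from h import *
st((.7026,-.0086,.0225))
look('lid_center',0,0,'s',('wrist',))"
```

```text
clock: 29.85
tcp_pos: [0.7038, -0.0113, 0.025]
tcp_rot: [-1.553, -0.285, 0.28]
ft_force: [0.2, -0.4, 0.7]
opening: 0.998
t 29.85 tcp [ 0.7038 -0.0113  0.025 ] q [-0.25  0.89  0.32  1.5  -0.34  0.8   0.56] F [ 0.2 -0.4  0.7] op 0.998
x [0.936 0.353 0.003] y [ 0.003 -0.    -1.   ] z [-0.353  0.936 -0.001]
(0.7026, -0.0086, 0.0225) -> [-0.0002  0.0024  0.003 ]
wrist lid_center [ 0.7024 -0.0083] 0.57 iou 0.93 [258. 236.]
```

View pics/s_wrist.png

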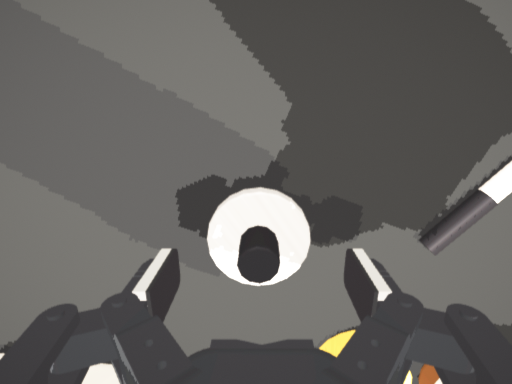

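```bash
python3 -m crank '[1,-0.0005,0.002,0.003,0, 1,-0.0005,0.002,0.003,0, 1,-0.0005,0.002,0.003,0]'
python3 -c "
from h import *
st((.7026,-.0086,.0225))"
python3 -m crank '[0,0,0,0,0, 0,0,0,0,0, 0,0,0,0,0, 0,0,0,0,0, 0,0,0,0,0, 0,0,0,0,0, 0,0,0,0,0, 0,0,0,0,0,0,0,0,0,0]'
python3 -c "
from h import *
st()
z=sense()['tcp_pos'][2]
f,m,r=held('lid_center',-z)
cv2.imwrite('pics/t.png',f['img'][:,:,::-1])"
```

```text
clock: 30.25
tcp_pos: [0.7008, -0.0085, 0.0211]
tcp_rot: [-1.552, -0.283, 0.283]
ft_force: [0.4, 0.5, -0.0]
opening: 1.002
t 30.25 tcp [ 0.7008 -0.0085  0.0211] q [-0.25  0.9   0.32  1.51 -0.35  0.8   0.56] F [ 0.4  0.5 -0. ] op 1.002
x [0.936 0.353 0.   ] y [ 0.  0. -1.] z [-0.353  0.936  0.   ]
(0.7026, -0.0086, 0.0225) -> [ 0.0016 -0.0014 -0.0007]
clock: 31.15
tcp_pos: [0.7011, -0.0087, 0.0212]
tcp_rot: [-1.552, -0.283, 0.282]
ft_force: [1.2, -1.0, 1.7]
opening: 0.234
t 31.15 tcp [ 0.7011 -0.0087  0.0212] q [-0.25  0.9   0.32  1.51 -0.35  0.8   0.56] F [ 1.2 -1.   1.7] op 0.234
x [0.936 0.352 0.001] y [ 0.001  0.    -1.   ] z [-0.352  0.936 -0.   ]
held [ 0.7012 -0.005 ] tool [0.0014 0.     0.0034] score 0.64 iou 0.66 [261.21741967 239.19376937]
```

View pics/t.png

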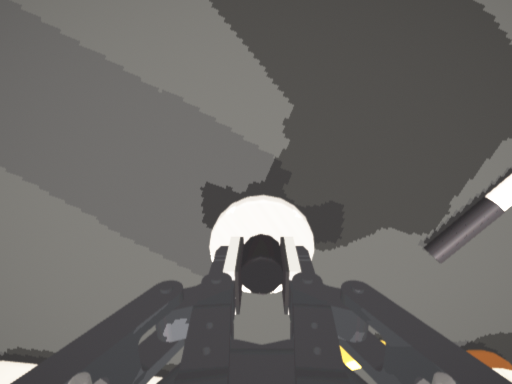

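```bash
python3 - <<'E'
from h import *
s=sense(); f=grab_frame('wrist'); f['s']=s; M=R.from_rotvec(s['tcp_rot']).as_matrix()
im=f['img'][:,:,::-1].copy(); print(s['tcp_pos'])
for dz,col in ((-.001,(255,0,0)),(.001,(0,255,0)),(.003,(0,0,255))):
    c=s['tcp_pos']+M@[.0014,0,dz]
    for z,r in((.02,.03),(.046,.011)): 
        p=proj(f,circ(c[0],c[1],z,r)); print(dz,p.min(0),p.max(0))
        cv2.polylines(im,[np.round(p*16).astype(np.int32)],1,col,1,cv2.LINE_AA,4)
cv2.imwrite('pics/u.png',cv2.resize(im[180:310,190:340],None,fx=4.5,fy=4.5))
E
```

```text
[ 0.70109159 -0.00884922  0.02115944]
-0.001 [207.94928047 201.05625738] [314.66443585 296.23529316]
-0.001 [238.3196112  258.06350646] [284.47478853 297.83643564]
0.001 [207.74239798 197.48005708] [314.8698331 293.3956876]
0.001 [238.21475391 254.24317084] [284.57995733 294.37916436]
0.003 [207.53390711 193.8745231 ] [315.07681993 290.5353413 ]
0.003 [238.1089386  250.38700746] [284.68608826 290.89106006]
```

View pics/u.png

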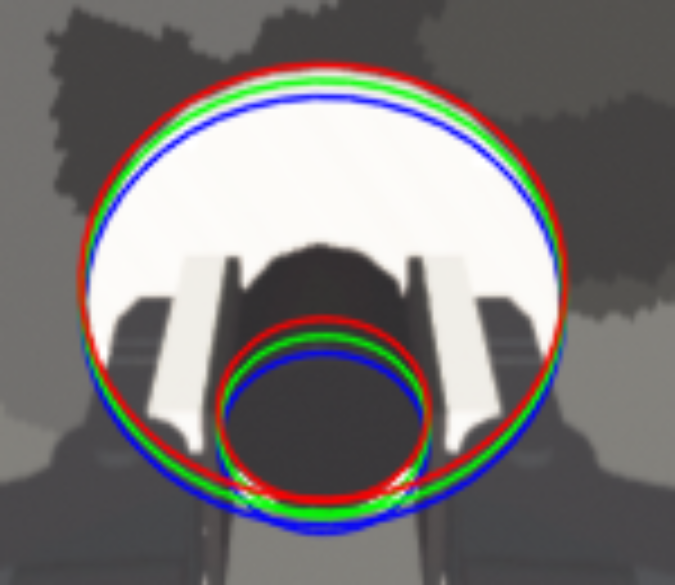

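```bash
python3 -m crank '[0,0,-0.01,0,0, 0,0,-0.03,0,0, 0,0,-0.06,0,0, 0,0,-0.1,0,0, 0,0,-0.14,0,0, 0,0,-0.18,0.01,0, 0,0,-0.21,0.03,0, 0,0,-0.219,0.06,0, 0,-0.002,-0.219,0.09,0, 0,-0.003,-0.219,0.115,0]'
python3 -c "
from h import *
st((.6013,.2357,.24))"
```

```text
clock: 32.3
tcp_pos: [0.6568, 0.0995, 0.2421]
tcp_rot: [-1.551, -0.284, 0.282]
ft_force: [0.9, 0.3, -2.0]
opening: 0.234
t 32.3 tcp [0.6568 0.0995 0.2421] q [-0.48  0.57  0.4   1.51 -0.24  1.11  0.33] F [ 0.9  0.3 -2. ] op 0.234
x [0.936 0.353 0.002] y [ 0.001  0.001 -1.   ] z [-0.353  0.936  0.001]
(0.6013, 0.2357, 0.24) -> [-0.0038  0.0022  0.147 ]
```

```bash
python3 -m crank '[0,0,0,0.015,0, 0,-0.001,0,0.04,0, 0,-0.002,0,0.075,0, 0,-0.003,0,0.105,0, 0,-0.0038,0,0.13,0, 0,-0.0038,0,0.143,0, 0,-0.0038,0.01,0.147,0, 0,-0.0038,0.025,0.147,0, 0,-0.0038,0.038,0.147,0, 0,-0.0038,0.042,0.147,0]'
python3 -m crank '[0,0,0,0,0, 0,0,0,0,0]'
python3 - <<'E'
from h import *
st((.6013,.2357,.1812))
s=sense(); f=grab_frame('wrist'); f['s']=s; M=R.from_rotvec(s['tcp_rot']).as_matrix()
im=f['img'][:,:,::-1].copy()
z0=s['tcp_pos'][2]-.0212
for dz,col in ((.001,(0,255,0)),(.003,(0,0,255))):
    c=s['tcp_pos']+M@[.0014,0,dz]
    p=proj(f,circ(c[0],c[1],z0+.02,.03)); cv2.polylines(im,[np.round(p*16).astype(np.int32)],1,col,1,cv2.LINE_AA,4)
cv2.imwrite('pics/v.png',im)
g=grab_frame('scene'); cv2.imwrite('pics/v2.png',cv2.resize(g['img'][110:240,290:420],None,fx=4,fy=4)[:,:,::-1])
E
```

```text
clock: 33.3
tcp_pos: [0.6013, 0.2316, 0.1952]
tcp_rot: [-1.555, -0.278, 0.284]
ft_force: [-0.1, 0.1, -2.4]
opening: 0.234
clock: 33.5
tcp_pos: [0.6026, 0.2333, 0.1981]
tcp_rot: [-1.553, -0.282, 0.281]
ft_force: [0.0, -0.3, -2.1]
opening: 0.236
t 33.5 tcp [0.6026 0.2333 0.1981] q [-0.69  0.59  0.37  1.6  -0.24  1.    0.11] F [ 0.  -0.3 -2.1] op 0.236
x [0.936 0.351 0.   ] y [ 0. -0. -1.] z [-0.351  0.936 -0.   ]
(0.6013, 0.2357, 0.1812) -> [-0.0004  0.0169  0.0027]
```

View pics/v.png

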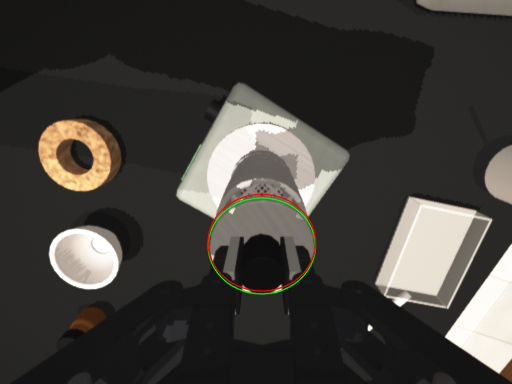

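View pics/v2.png

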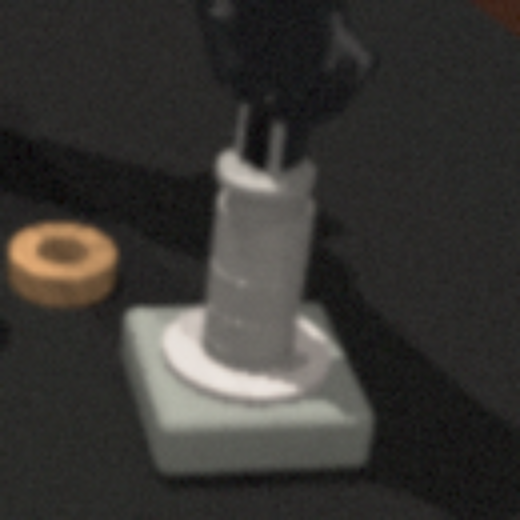

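Lid hangs just above the stack, aligned. Lowering.

```bash
python3 -m crank '[0,-0.0004,0,0.0027,0, 0,-0.0004,0.003,0.0027,0, 0,-0.0004,0.007,0.0027,0, 0,-0.0004,0.01,0.0027,0, 0,-0.0004,0.01,0.0027,0]'
python3 -c "
from h import *
st((.6013,.2357,.1812))"
```

```text
clock: 34.1
tcp_pos: [0.6004, 0.2362, 0.1872]
tcp_rot: [-1.553, -0.282, 0.283]
ft_force: [-0.1, 0.2, -2.6]
opening: 0.235
t 34.1 tcp [0.6004 0.2362 0.1872] q [-0.69  0.6   0.36  1.61 -0.24  0.98  0.11] F [-0.1  0.2 -2.6] op 0.235
x [ 0.936  0.352 -0.001] y [-0.001 -0.001 -1.   ] z [-0.352  0.936 -0.   ]
(0.6013, 0.2357, 0.1812) -> [ 0.0007  0.006  -0.0008]
```

```bash
python3 -m crank '[0,0.0003,0.002,-0.0005,0, 0,0.0003,0.004,-0.0005,0, 0,0.0003,0.0052,-0.0005,0, 0,0.0003,0.0052,-0.0005,0]'
python3 -m crank '[0,0,0.001,0,0, 0,0,0.001,0,0]'
python3 -m crank '[0,0,0.001,0,0, 0,0,0.001,0,0]'
```

```text
clock: 34.5
tcp_pos: [0.6012, 0.236, 0.1825]
tcp_rot: [-1.552, -0.282, 0.283]
ft_force: [0.1, -0.1, -1.3]
opening: 0.234
clock: 34.7
tcp_pos: [0.6013, 0.2361, 0.1817]
tcp_rot: [-1.552, -0.283, 0.283]
ft_force: [-0.3, 1.1, -1.6]
opening: 0.234
clock: 34.9
tcp_pos: [0.6014, 0.2362, 0.1811]
tcp_rot: [-1.552, -0.283, 0.282]
ft_force: [-0.9, 0.3, 1.3]
opening: 0.237
```

```bash
python3 -m crank '[0,0,0.001,0,0, 0,0,0.001,0,0]'
python3 -m crank '[0,0,0.001,0,0, 0,0,0.001,0,0]'
```

```text
clock: 35.1
tcp_pos: [0.6016, 0.2363, 0.181]
tcp_rot: [-1.552, -0.283, 0.282]
ft_force: [-3.3, 0.2, 6.8]
opening: 0.236
clock: 35.3
tcp_pos: [0.6017, 0.2363, 0.181]
tcp_rot: [-1.551, -0.283, 0.282]
ft_force: [-4.5, -1.3, 13.5]
opening: 0.238
```

```bash
python3 -m crank '[0.3,0,-0.001,0,0, 0.4,0,-0.001,0,0, 0.6,0,-0.001,0,0, 0.8,0,-0.001,0,0, 1,0,-0.001,0,0, 1,0,-0.001,0,0, 1,0,-0.01,0,0, 1,0,-0.03,0,0, 1,0,-0.06,0,0, 1,0,-0.09,0,0]'
python3 -m crank '[1,0,-0.01,0,0, 1,0,-0.01,-0.03,0, 1,0,-0.01,-0.07,0, 1,0,-0.01,-0.11,0, 1,0,-0.01,-0.15,0, 1,0,-0.01,-0.17,0, 1,0,-0.01,-0.17,0, 1,0,-0.01,-0.17,0]'
python3 - <<'E'
from h import *
st()
look('lid_center',.160,0,'w')
g=cv2.imread('pics/w_scene.png'); cv2.imwrite('pics/w2.png',cv2.resize(g[110:240,290:420],None,fx=4,fy=4,interpolation=cv2.INTER_CUBIC))
t=grab_frame('top'); s=grab_frame('scene')
for n in ('mortar_center','cork_ring_center','jar_center','vial_center'):
    for f in (t,s):
        r=locate(f,n); print(n,None if r is None else [np.round(r[0],4),r[1],round(r[2],2)])
E
```

```text
clock: 36.3
tcp_pos: [0.6012, 0.2359, 0.2702]
tcp_rot: [-1.553, -0.282, 0.282]
ft_force: [0.4, 0.8, 0.4]
opening: 1.0
clock: 37.1
tcp_pos: [0.6609, 0.0772, 0.2785]
tcp_rot: [-1.552, -0.282, 0.283]
ft_force: [-0.3, 0.3, 0.1]
opening: 1.001
t 37.1 tcp [0.6609 0.0772 0.2785] q [-0.46  0.55  0.42  1.46 -0.23  1.18  0.35] F [-0.3  0.3  0.1] op 1.001
x [ 0.936  0.352 -0.   ] y [-0.001  0.001 -1.   ] z [-0.352  0.936  0.001]
wrist lid_center [0.6035 0.2346] 0.62 iou 0.69 [262.   7.]
scene lid_center [0.596  0.2382] 0.67 iou 0.75 [356. 157.]
mortar_center [array([0.4414, 0.0602]), 0.71, np.float64(0.55)]
mortar_center [array([0.4391, 0.0729]), 0.97, np.float64(0.87)]
cork_ring_center None
cork_ring_center [array([0.3976, 0.1811]), 0.66, np.float64(0.92)]
jar_center [array([ 0.418 , -0.1866]), 0.91, np.float64(0.84)]
jar_center [array([ 0.4195, -0.188 ]), 0.56, np.float64(0.72)]
vial_center [array([ 0.4482, -0.0516]), 0.81, np.float64(0.81)]
vial_center [array([ 0.4471, -0.0525]), 0.58, np.float64(0.75)]
```

View pics/w2.png

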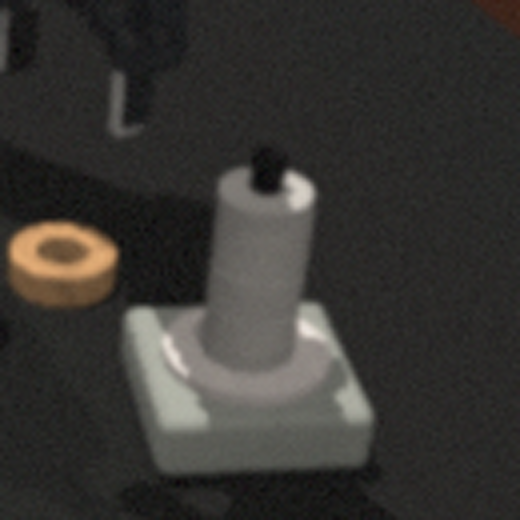

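View pics/w_wrist.png

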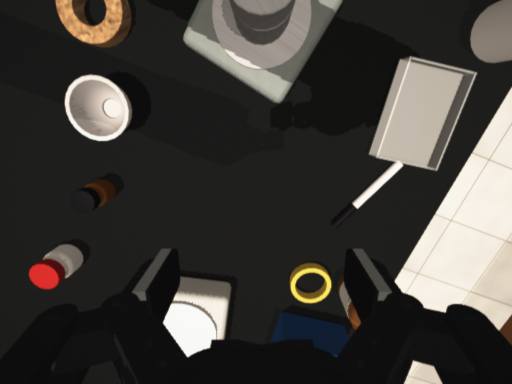

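View pics/w_scene.png

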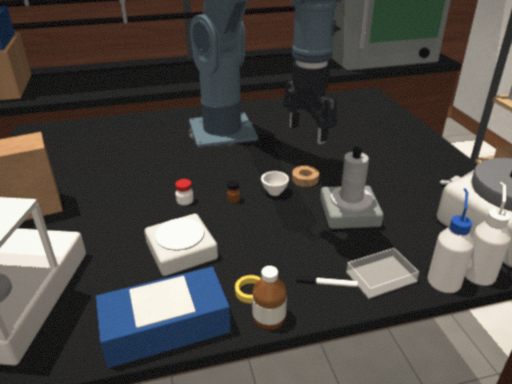

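```bash
python3 -c "
from bench import *
print(sign_off())"
```

```text
the job is handed in; nothing more can be done
None
```

The sieve stack is built in the shaker's seat ring: pan, fine sieve, coarse sieve, then lid, each placed on the one below. I handed it in at about 37 s.

**Seating:** I lowered each piece until it touched. Contact came within 0.2 mm of the height worked out for fully home, and pressing on to 10–16 N gave under 0.2 mm more. I judged the lid's offset in the grip from the picture only, because the fingers hid part of it. It went home at the expected height.

**Final state:** The gripper is open and clear of the stack. The scene picture shows one straight, upright cylinder with the knob on top. I checked level only from that picture and the seating heights.

**Bystanders:** The scene camera puts the mortar, cork ring and both jars within about 3 mm of where they started. The cork ring wasn't found in the first scene picture, so I compared it with its first top-camera position.

**Disagreements:**
- **Camera offset:** the wrist camera and the fixed cameras differed by about 4 mm in x throughout. I steered by the wrist camera, and the pieces went in with side forces of about 5 N or less.
- **Last top view:** the network missed the cork ring and gave a poor mortar fit (12 mm off, low overlap). I put this down to the arm partly covering them. The last pictures show both standing.
- **Lid position:** the last wrist reading was about 3 mm off, because the lid was cut off at the picture's edge.

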